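Open the tool cabinet with the two-stage catch

TASK

Open the tool cabinet so that the kit inside can be reached: slide the safety tab gently along until it comes home on its stop, then swing the latch right up and leave it standing, then slide the door fully open and let go. Feel your way: do not ram the tab into its stop, do not wrench the latch while the tab still holds it, do not drag the door against the latch, and leave the other things where they lie.

Things in the scene. Friction and masses are not known exactly. Their poses are not given: they have to be found in the camera images.
- cabinet: Low black steel tool cabinet, fixed: 220 (x) x 420 (y) x 90 mm high, its top closed by a sliding door running along y between two brass bars (x = +-101 mm, 14 mm high). Origin: centre of the underside; x points away from the robot (within 20 deg), z up. The catch is on its top at the -y end, all on the line x = 0: housing, then the latch reaching +y over the door. Heights: above the table.
- housing: Fixed grey housing of the catch on the cabinet's top: 130 (x) x 52 (y) x 32 mm high, top at 122 mm. Origin: centre of its underside, at (0, -179, 90) mm in the cabinet's frame. Hidden inside is the tab's end stop, a springy buffer of about 7 N per mm; more than 12 N on it damages it.
- tab: Safety tab: steel stud on the housing, 12 (x) x 26 (y) mm, top at 144 mm. Origin at its foot, (-20 + travel, -179, 122) mm in the cabinet's frame. Slides along the cabinet's x with 3 N friction, stays where left (bar 0.5 mm spring-back). Frees the latch only within 1.5 mm of meeting the buffer; it meets it at a travel of 14 to 41 mm differing each time, that can only be felt.
- tab_slide (a joint): Travel of the tab in m: 0 at the locked end of its slot, growing towards the cabinet's +x (unlocking); starts at 0 to 0.004; its slot would let it go to 0.046.
- tab_top (a point): Centre of the top face of the tab.
- latch: Steel lever 14 mm wide, 6 thick, hinged at its -y end, lying along +y at 109 to 115 mm height, 91 mm long; a nose under its end holds the door. Near the end is a grip fin 12 (x) x 22 (y) x 30 mm, top at 145 mm. Origin on the hinge, (0, -145, 112) mm in the cabinet's frame. Held by the tab, the fin rises 2 mm, then resists at 2 N per mm; over 12 N of pull does damage. Free: 2 N, stays put.
- latch_hinge (a joint): Angle of the latch in rad: 0 shut, grows as its end swings up and back over the hinge, 1.3 at its upper stop.
- latch_grip (a point): Middle of the grip fin of the latch, 71 mm along the lever from the hinge axis and 18 mm above it (lever lying), turns with the latch.
- latch_axis (a point): On the hinge axis of the latch, middle of the lever.
- door: Sliding door: black steel plate 184 (x) x 156 (y) x 6 mm, top face at 97 mm, with a small keeper under the latch and an upright pull. Origin: centre of the underside, (0, -10, 91) mm in the cabinet's frame when shut. 3 N of friction, stays where left. While latched it gives 3 mm, then stops; over 15 N against the latch does damage.
- door_slide (a joint): Travel of the door in m: 0 shut, grows as it slides towards the cabinet's +y, 0.125 fully open at its stop.
- door_pull (a point): Centre of the top face of the door's pull: an upright steel block 40 (x) x 12 (y) x 30 mm high above the door, top at 127 mm.
- sensor_housing: Cream plastic sensor housing 60 x 40 x 50 mm with a 30 mm stub on top, loose on the table beside the cabinet's +y end. Origin: centre of its underside. Leave it.
- ground_lug: Copper ground lug 55 x 20 x 12 mm, loose on the table beside the cabinet's -y end. Origin: underside. Leave it.
- valve_cap: Rubber valve cap 24 mm across and 16 mm high, standing loose on the cabinet's top, in front (-x side) of the catch housing. Origin: centre of its underside. Leave it.
- spanner: Steel spanner 160 mm long, loose on the table behind the cabinet (+x side). Origin: underside. Leave it.

How it is judged:
On the way, in this order (a step that is already met when the one before it is completed fails the run):
1. the safety tab has been slid at least 10 mm along its slot, the latch still down (value of joint tab_slide above 0.01 m and value of joint latch_hinge below 0.2 rad), for 0.2 s.
2. the latch has been swung right up while the door is still shut (value of joint latch_hinge above 0.9 rad and value of joint door_slide below 0.01 m), for 0.2 s.
At the end, for the whole second after the job is handed in: The tab is slid to its released side (beyond 9 mm), the latch stands up (over 0.85 rad of 1.3), the door is open to within 13 mm of its stop (over 112 mm of 125), all at rest, and the sensor housing, ground lug, valve cap and spanner lie within 20 mm of where they were (value of joint latch_hinge above 0.85 rad and value of joint door_slide above 0.112 m and value of joint tab_slide above 0.009 m and velocity of joint door_slide below 0.01 m/s and velocity of joint latch_hinge between -0.1 and 0.1 rad/s and distance of each of sensor_housing, ground_lug, valve_cap, spanner from where it was at the start of the episode below 0.02 m); the robot touches nothing.
It fails at once if the tab is rammed into its stop (more than 12 N between tab and housing) (contact force between tab and housing above 12 N).
It fails at once if the latch is wrenched against the tab that holds it (more than 40 N between them, about 13 N at the grip) (contact force between latch and tab above 40 N).
It fails at once if the door is dragged against the latch (more than 15 N) (contact force between door and latch above 15 N).
It fails at once if a bystander is knocked away (over 30 mm) (distance of any of sensor_housing, ground_lug, valve_cap, spanner from where it was at the start of the episode above 0.03 m).
It also fails if it takes over 62 s, if anything falls off the work surface, if the arm or the gripper's body presses on something with over 40 N, if the wrist force passes 120 N, or if a joint passes its speed limit or range.

ROBOT

A 6-joint arm with a two-finger parallel gripper is mounted at the origin on the work surface. World frame = base frame: x ahead of the robot, y to its left, z up, the work surface at z = 0. Lengths are in m, angles in rad, forces in N, time in s.
With the tool pointing down it reaches from about 0.35 to 0.975 m from the base axis. Payload 4.9 kg.
Tool frame: the origin (TCP) lies midway between the tips of the shut fingers; the grasp point (between the pads) lies ctrl.grip_point_offset behind it (ctrl.grip_point_offset is the distance from the TCP to the grasp point, in m); x points along the fingers, y is the direction in which the jaws open and shut, and the axes are right-handed (so a half turn about x gives the same grasp; the last joint's range is limited). The gripper opens to 85 mm and grips with 20 to 120 N. Pads are 22 mm wide; open, the fingers measure 114 mm over their backs; the gripper's body (76 mm by 85 mm) begins 54 mm behind the grasp point. The pads swing forward as they close: fully open they stand 13 mm farther back than shut.
Start: joints at [1.169, 0.053, 1.613, -0, 1.476, -0.119], TCP at [0.174, 0.6, 0.197] pointing down, gripper open.
Joint ranges: [-3.01, 3.01], [-1.01, 2.22], [0.06, 2.58], [-1.02, 4.17], [0.09, 2.62], [-3.14, 3.14]. Speed limits (rad/s): [2.57, 2.57, 3.14, 3.14, 3.14, 3.14].

INTERFACE

Orientations are given as a rotation vector (axis times angle).
In Python, from station import ctrl gives the robot as it stands. The module is installed in compiled form; this text tells all that it offers.
- The arm moves only by the tool drive_tool, never from a script. Its argument "commands" is text: rows parted by semicolons, each of 5 numbers parted by spaces: the closure, from -1 (fully open) to 1 (shut), so that 0 is half open, then the shift along the tool's x, y, z in units of 40 mm (1.0 is 40 mm), then the turn about the tool's x in units of 5 degrees (1.0 is 5 degrees). A call has 1 to 8 rows; each row is the pose to reach, as a shift and turn from the pose commanded when the call began, along the tool's axes at that moment; what a row does not reach only later rows make up. A row lasts 1/12 s, in which the tool goes at most 41.7 mm and 7.16 degrees, less where a joint would pass 70% of its speed; a pose out of reach is approached as far as the arm can. A call with a gripper value outside its range is refused whole. The fingers move at their own pace and stop on an object; "newtons" is the grip in N (left out, the last holds). Time passes only in rows, so rows that repeat a pose let the fingers close. It gives the time, the measured TCP pose, the force and the opening at its end, in the units of the state.
- ctrl.get_obs(): the state, without advancing time (a new reading comes with each control period).
- ctrl.get_image(name): name is "scene" or "top"; returns (picture, depth): 384x512x3 uint8, blue, green, red; 384x512 float32, m along the optical axis (not along the pixel's ray), 0 where there is no reading.
- ctrl.camera_info(name): a dict with "K" (3x3 intrinsics, pixels), "k1" (the pictures are not rectified: a ray, as slopes to the right and down, at radius r is drawn at 1 + k1 r^2 times it, then the intrinsics apply), "T" (4x4, takes a point from camera to world coordinates). Camera axes: x right, y down, z forward; pixel columns grow to the right and rows downward; lengths in m; the calibration is good to about 2 mm. A picture is of the moment at which its call begins. camera_info takes no time and is no camera call.
- ctrl.finish_job(): hands the job in, once; it reports no verdict.
The state is a dict: "t": time; "q": joint angles; "dq": joint speeds; "effort": joint torques, N m; "tool_pos": TCP position; "tool_rot": TCP orientation; "contact_force": force on the tool from outside, world axes, zero at the start; "wrist_torque": the same for the moment, N m; "opening": finger opening in m.
Only numpy, scipy, OpenCV 4.12 (cv2) and the standard library are available. Lean on these libraries where they do the work, as an engineer would, in place of code of your own. Each camera call takes 0.05 s, during which the arm holds its last target.

## Working session

There is one attempt and no reset: what is moved stays moved. The work goes in short steps, Python scripts to look and compute and a tool call to move; the robot and the scene stay as the last step left them, time stands still between calls to the robot, and variables do not carry over. Pictures are saved under pics/ and viewed, and the job is handed in when it is done.

Besides the shell and the picture viewer there is one more tool, called after "Emit:" by a JSON object that holds its "name" and its "arguments". drive_tool: Moves the arm, as the interface text tells. Its arguments: {"type":"object","properties":{"commands":{"type":"string"},"newtons":{"type":"number"}},"required":["commands"]}

```bash
mkdir -p pics; ls
python3 - <<'E'
from station import ctrl
import cv2,numpy as np
o=ctrl.get_obs()
for k,v in o.items(): print(k,np.round(v,4))
print(ctrl.grip_point_offset)
for n in ("scene","top"):
    i=ctrl.camera_info(n); print(n,np.round(i["K"],1).tolist(),i["k1"],np.round(i["T"],3).tolist())
    p,d=ctrl.get_image(n); cv2.imwrite(f"pics/{n}0.png",p); np.save(f"{n}0.npy",d)
E
```

```text
pics
t 0.0
q [ 1.169   0.0534  1.6143  0.      1.476  -0.119 ]
dq [-0.0009  0.0025 -0.0003 -0.0011  0.0007  0.0008]
effort [-7.00000e-04 -3.93688e+01 -3.70174e+01 -3.00000e-04  7.00000e-03
 -0.00000e+00]
tool_pos [0.1741 0.5995 0.1953]
tool_rot [ 0.2204  1.5599 -0.2236]
contact_force [0.5316 0.8687 0.3845]
wrist_torque [ 0.0268  0.0295 -0.0357]
opening 0.0856
0.0187
scene [[405.7, 0.0, 257.0], [0.0, 405.7, 190.0], [0.0, 0.0, 1.0]] -0.06891107808793717 [[0.811, 0.362, -0.459, 1.002], [0.585, -0.499, 0.639, -0.532], [0.002, -0.787, -0.617, 0.637], [0.0, 0.0, 0.0, 1.0]]
top [[453.2, 0.0, 255.3], [0.0, 453.2, 190.1], [0.0, 0.0, 1.0]] -0.05930596142925368 [[-0.016, -0.997, 0.082, 0.483], [-1.0, 0.015, -0.016, 0.025], [0.015, -0.082, -0.997, 1.205], [0.0, 0.0, 0.0, 1.0]]
```

View pics/scene0.png

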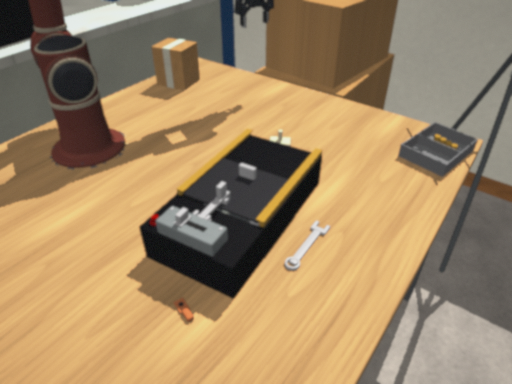

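View pics/top0.png

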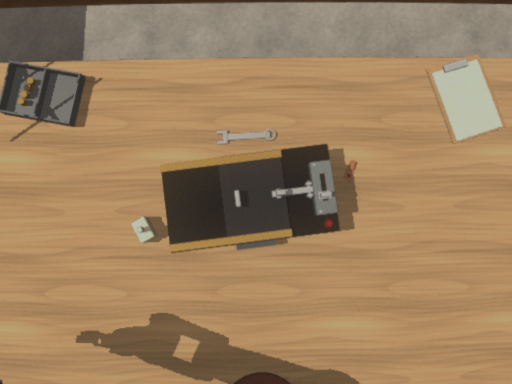

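The top view shows the cabinet at about (250,198): housing near (322,188), tab ~(325,195), latch to (275,193), pull (240,198), valve cap (328,224). I'll zoom in next.

```bash
cat > h.py <<'E'
from station import ctrl
import cv2,numpy as np
def ray(n,uv):
    i=ctrl.camera_info(n);K=np.array(i["K"],float);T=np.array(i["T"])
    p=cv2.undistortPoints(np.array([[uv]],float),K,np.array([i["k1"],0,0,0.]))[0,0]
    return T[:3,3],T[:3,:3]@np.array([p[0],p[1],1.]),T
def atz(n,uv,z):
    o,r,_=ray(n,uv); return o+r*(z-o[2])/r[2]
def atd(n,uv,d):
    o,r,_=ray(n,uv); return o+r*d
def proj(n,P):
    i=ctrl.camera_info(n);K=np.array(i["K"],float);T=np.linalg.inv(np.array(i["T"]))
    P=np.atleast_2d(np.array(P,float))
    return cv2.projectPoints(P,cv2.Rodrigues(T[:3,:3])[0],T[:3,3],K,np.array([i["k1"],0,0,0.]))[0][:,0]
def tri(u1,u2,n1="top",n2="scene"):
    o1,r1,_=ray(n1,u1);o2,r2,_=ray(n2,u2)
    s=np.linalg.lstsq(np.c_[r1,-r2],o2-o1,rcond=None)[0]
    a,b=o1+s[0]*r1,o2+s[1]*r2
    return (a+b)/2,np.linalg.norm(a-b)
def crop(src,x0,y0,x1,y1,f,out):
    p=cv2.imread(src)[y0:y1,x0:x1]
    p=cv2.resize(p,None,fx=f,fy=f,interpolation=cv2.INTER_CUBIC)
    p=cv2.convertScaleAbs(p,alpha=1.4,beta=20)
    for x in range((x0+9)//10*10,x1,10):
        cv2.putText(p,str(x),((x-x0)*f,10),0,.35,(0,255,255),1);cv2.line(p,((x-x0)*f,12),((x-x0)*f,18),(0,255,255),1)
    for y in range((y0+9)//10*10,y1,10):
        cv2.putText(p,str(y),(0,(y-y0)*f),0,.35,(0,255,255),1);cv2.line(p,(24,(y-y0)*f),(30,(y-y0)*f),(0,255,255),1)
    cv2.imwrite(out,p)
def pic(tag):
    for n in ("scene","top"):
        p,d=ctrl.get_image(n); cv2.imwrite(f"pics/{n}{tag}.png",p); np.save(f"{n}{tag}.npy",d)
E
python3 -c "
from h import *
crop('pics/top0.png',150,140,370,260,3,'pics/t0c.png')
crop('pics/scene0.png',135,120,335,300,4,'pics/s0c.png')
crop('pics/top0.png',265,145,365,245,6,'pics/t0d.png')
"
```

```text
(no output)
```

View pics/t0d.png

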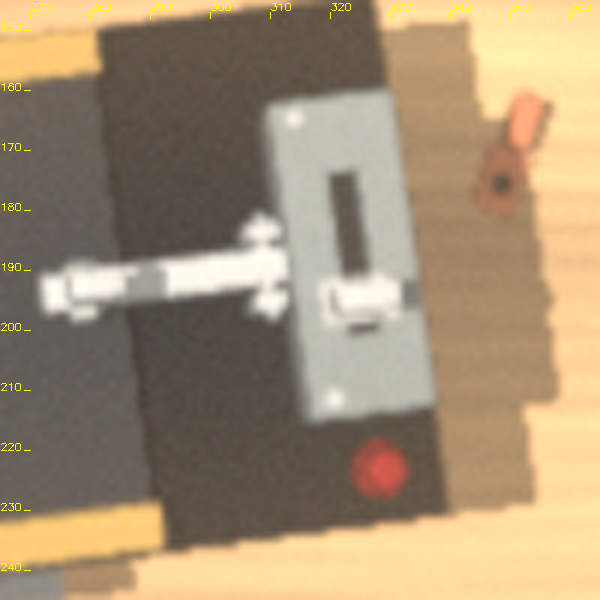

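View pics/t0c.png

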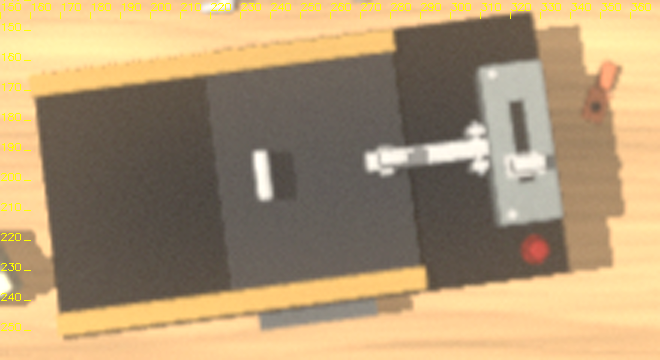

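View pics/s0c.png

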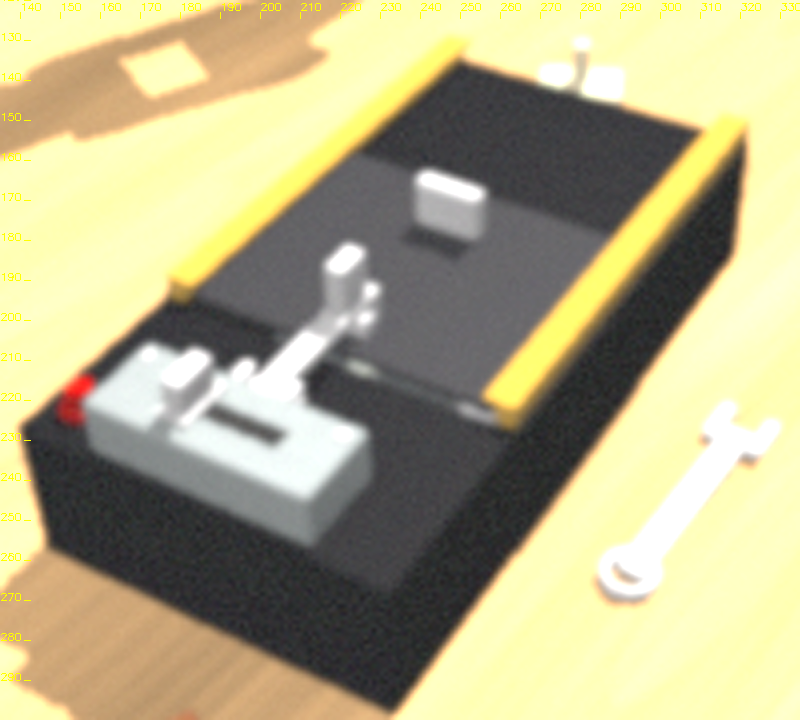

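```bash
cat > fit.py <<'E'
from h import *
from scipy.optimize import least_squares
T=[((65,-153,122),(310,162.5)),((65,-205,122),(330,160)),((-65,-205,122),(337.7,212)),((-65,-153,122),(316.3,215.3)),
((110,-210,90),(328,145)),((-110,-210,90),(339.8,230.3)),((0,-10-5,127),None)]
S=[((-65,-153,122),(172.5,205.5)),((-65,-205,122),(156.3,220.5)),((65,-205,122),(213,245)),((65,-153,122),(228,228.8)),((-110,-210,90),(140.5,227)),((110,-210,90),(233.3,267.5))]
T=[t for t in T if t[1]]
def w(p,P):
    P=np.array(P)/1000; c,s=np.cos(p[2]),np.sin(p[2])
    return np.c_[p[0]+c*P[:,0]-s*P[:,1],p[1]+s*P[:,0]+c*P[:,1],P[:,2]]
def f(p,sets=(("top",T),("scene",S))):
    return np.concatenate([(proj(n,w(p,[a for a,b in s]))-[b for a,b in s]).ravel() for n,s in sets])
if __name__=="__main__":
    for sets in ((("top",T),("scene",S)),(("top",T),),(("scene",S),)):
        r=least_squares(lambda p:f(p,sets),[.45,.05,0],loss="soft_l1");print(r.x.round(4),np.abs(r.fun).max().round(2),r.fun.round(1).tolist())
    for u,v in (((324,194),(181.5,211)),((277.5,193),(221,185)),((237.7,198),(247,167))):
        pass
    # top-face centres: tab, fin, pull  (top px, scene px)
    for k,u,v in (("tab",(325.5,194.3),(182,211.5)),("fin",(278.3,193),(221,185)),("pull",(237.7,198.3),(247.5,166))):
        print(k,*tri(u,v))
E
python3 fit.py
python3 -c "
from h import *
crop('pics/scene0.png',165,195,235,255,10,'pics/s0e.png')"
```

```text
[0.5587 0.0229 0.1151] 2.81 [-1.8, -1.5, -0.6, -1.7, -0.5, -0.5, -0.5, -0.9, -1.5, -2.6, -0.6, -0.5, -0.7, -0.5, -1.9, 0.0, -1.4, 0.2, -0.5, -1.4, -2.8, -0.6, -0.7, 1.4]
[0.5574 0.021  0.1058] 1.44 [-0.6, -0.4, 0.6, -0.4, 0.1, 0.9, 0.2, 0.2, -0.2, -1.4, -0.1, 0.9]
[0.5609 0.0242 0.1135] 1.63 [0.5, -0.5, -0.7, 0.1, -0.1, 0.3, 0.8, -1.3, -1.6, -0.6, 0.5, 1.5]
tab [ 0.55929752 -0.15620076  0.14332314] 0.0036746199051259404
fin [ 0.56329743 -0.04625785  0.13884766] 0.0004493275475618033
pull [0.55448828 0.05127924 0.12697328] 0.0043438134538931385
```

View pics/s0e.png

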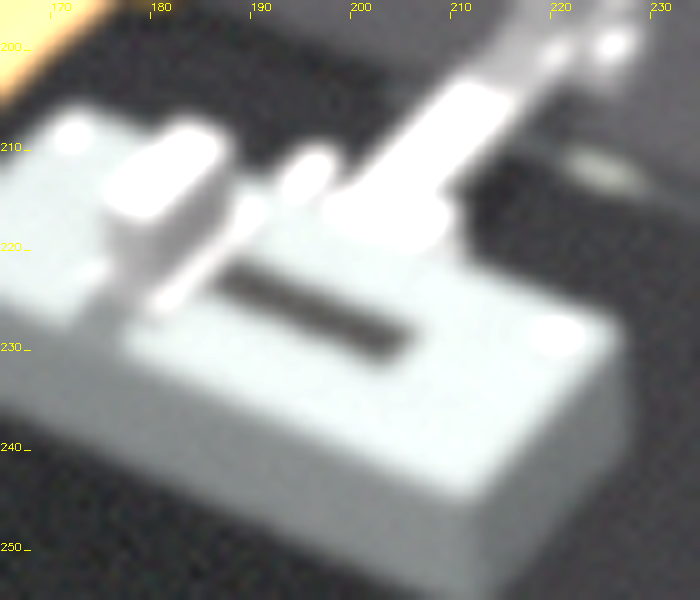

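```bash
cat >> h.py <<'E'
from scipy.spatial.transform import Rotation as R
CX,CY,YAW=.5585,.0225,.112
def cab(x,y,z):
    c,s=np.cos(YAW),np.sin(YAW);x,y=x/1000,y/1000
    return np.array([CX+c*x-s*y,CY+s*x+c*y,z/1000])
def tocab(p):
    c,s=np.cos(YAW),np.sin(YAW);d=np.array(p)-[CX,CY,0]
    return np.array([c*d[0]+s*d[1],-s*d[0]+c*d[1],d[2]])*1000
def st():
    o=ctrl.get_obs();M=R.from_rotvec(o["tool_rot"]).as_matrix()
    c,s=np.cos(YAW),np.sin(YAW);F=np.array(o["contact_force"])
    print("t",round(o["t"],2),"cab",tocab(o["tool_pos"]).round(1),"F cab",np.round([c*F[0]+s*F[1],-s*F[0]+c*F[1],F[2]],1),"open",round(o["opening"],4),"yaw off deg",round(np.degrees(np.arctan2(M[1,1],M[0,1])-YAW),2))
    return o,M
def to(p):
    o,M=st(); print("shift units",((M.T@(p-np.array(o["tool_pos"])))/.04).round(3))
E
python3 - <<'E'
from h import *
o,M=st();print(M.round(3))
for k,z,u,v in (("tab",.144,(325.5,194.3),(182,211.5)),("fin",.145,(278.3,193),(221,185)),("pull",.127,(237.7,198.3),(247.5,166))):
    print(k,tocab(atz("top",u,z)).round(1),tocab(atz("scene",v,z)).round(1))
to(cab(-60,-179,195))
E
```

```text
t 0.1 cab [-317.4  616.4  195.4] F cab [-0.3  0.8 -0.2] open 0.0853 yaw off deg 67.38
[[-0.001  0.279  0.96 ]
 [-0.002  0.96  -0.279]
 [-1.    -0.002 -0.   ]]
tab [ -20.6 -178.7  144. ] [ -17.1 -177.2  144. ]
fin [ -3.5 -68.5 145. ] [  2.  -75.3 145. ]
pull [ -2.6  27.9 127. ] [  1.   30.4 127. ]
t 0.1 cab [-317.4  616.4  195.4] F cab [-0.3  0.8 -0.2] open 0.0853 yaw off deg 67.38
shift units [  0.036 -15.88   13.589]
```

Emit:
{"name": "drive_tool", "arguments": {"commands": "1 0 -0.75 0.65 1; 1 0 -1.5 1.3 2; 1 0 -2.25 1.95 3; 1 0 -3 2.6 4; 1 0 -3.75 3.25 5; 1 0 -4.5 3.9 6; 1 0 -5.25 4.5 7; 1 0 -6 5.2 8", "newtons": 30}}

```text
t: 0.77
tool_pos: [0.3069, 0.3099, 0.196]
tool_rot: [0.767, 1.431, -0.767]
contact_force: [0.7, -0.1, 1.0]
opening: 0.0004
```

```bash
python3 -c "
from h import *
to(cab(-60,-179,195))"
```

```text
t 0.77 cab [-217.9  313.8  196. ] F cab [ 0.6 -0.1  1. ] open 0.0004 yaw off deg 27.2
shift units [ 0.024 -2.119 12.761]
```

Emit:
{"name": "drive_tool", "arguments": {"commands": "1 0 -0.2 0.9 0.7; 1 0 -0.35 1.8 1.4; 1 0 -0.5 2.7 2.1; 1 0 -0.65 3.6 2.8; 1 0 -0.8 4.5 3.5; 1 0 -1 5.4 4.2; 1 0 -1.15 6.3 4.9; 1 0 -1.3 7.2 5.4"}}

```text
t: 1.43
tool_pos: [0.4242, 0.0416, 0.1962]
tool_rot: [1.124, 1.262, -1.124]
contact_force: [0.6, 1.3, -0.6]
opening: -0.0002
```

```bash
python3 -c "
from h import *
to(cab(-60,-179,195))"
```

```text
t 1.43 cab [-131.3   33.9  196.2] F cab [ 0.7  1.2 -0.6] open -0.0002 yaw off deg 0.2
shift units [0.03  1.764 5.33 ]
```

Emit:
{"name": "drive_tool", "arguments": {"commands": "1 0 0.3 0.9 0; 1 0 0.6 1.8 0; 1 0 0.9 2.7 0; 1 0 1.2 3.6 0; 1 0 1.5 4.5 0; 1 0 1.76 5.33 0; 1 0 1.76 5.33 0; 1 0 1.76 5.33 0"}}

```text
t: 2.1
tool_pos: [0.5191, -0.1612, 0.1955]
tool_rot: [1.123, 1.264, -1.124]
contact_force: [-0.3, 0.9, -0.1]
opening: -0.0001
```

```bash
python3 -c "
from h import *
to(cab(-52,-179,130))
pic('1')
crop('pics/top1.png',265,145,365,245,6,'pics/t1d.png')
crop('pics/scene1.png',135,120,295,280,4,'pics/s1c.png')"
```

```text
t 2.1 cab [ -59.7 -178.1  195.5] F cab [-0.2  0.9 -0.1] open -0.0001 yaw off deg 0.23
shift units [1.637 0.195 0.025]
```

View pics/s1c.png

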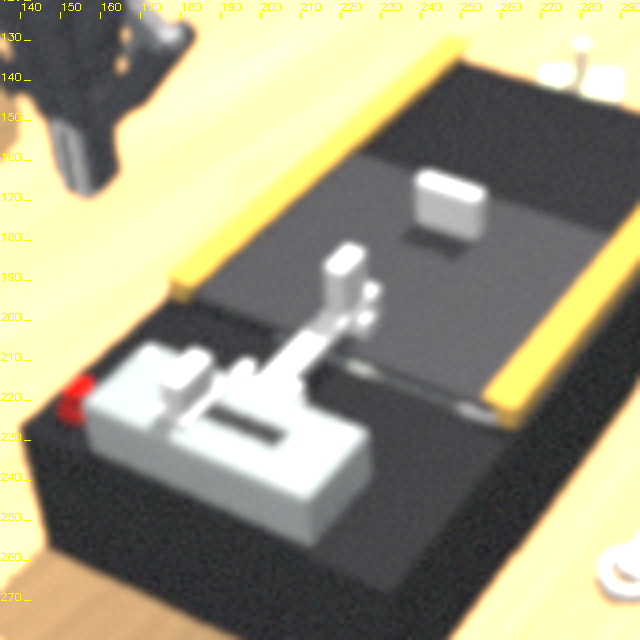

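View pics/t1d.png

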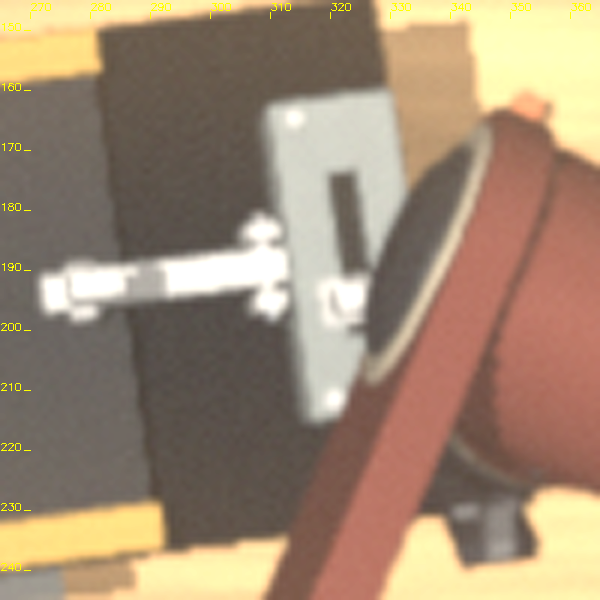

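The scene view shows the gripper tip at about (156,168), clear of the tab at (182,212). The top view is partly covered by the arm. I'm lowering in front of the tab.

Emit:
{"name": "drive_tool", "arguments": {"commands": "1 0.5 0 0 0; 1 1 0 0 0; 1 1.4 0 0 0; 1 1.6 0 0 0; 1 1.6 0 0 0; 1 1.6 0.1 0 0;1 1.6 0.1 0 0"}}

```text
t: 2.78
tool_pos: [0.5245, -0.1594, 0.1341]
tool_rot: [1.121, 1.261, -1.119]
contact_force: [0.7, 0.3, -0.5]
opening: 0.0002
```

```bash
python3 -c "
from h import *
o,M=st()
print(proj('scene',o['tool_pos']),proj('scene',cab(-20,-179,144)))
pic('2')
crop('pics/scene2.png',135,150,255,250,5,'pics/s2c.png')"
```

```text
t 2.78 cab [ -54.1 -176.9  134.1] F cab [ 0.8  0.2 -0.5] open 0.0002 yaw off deg 0.43
[[167.16304568 208.98085124]] [[180.15647803 211.54601326]]
```

View pics/s2c.png

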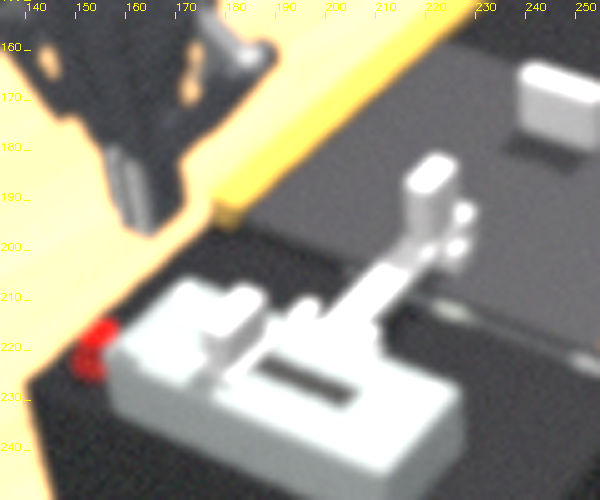

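```bash
python3 -c "
from h import *
o,M=st()
d=np.load('scene2.npy')
for uv in ((158,185),(162,190),(163,194),(164,196),(168,190),(163,199)):
    z=d[uv[1],uv[0]]; print(uv,round(float(z),3),tocab(atd('scene',uv,z)).round(1))
i=ctrl.camera_info('scene');T=np.linalg.inv(i['T']);print((T@np.r_[o['tool_pos'],1]).round(3))
for a,b in (('pics/scene1.png',(156,168)),):
    print(proj('scene',[.5191,-.1612,.1955]))
"
```

```text
t 2.88 cab [ -54.3 -177.2  134.2] F cab [ 0.1 -0.2  0.3] open -0.0001 yaw off deg 0.41
(158, 185) 0.723 [ -56.2 -186.8  197.2]
(162, 190) 0.729 [ -50.8 -184.5  186.4]
(163, 194) 0.73 [ -47.6 -187.   180.2]
(164, 196) 0.735 [ -47.9 -185.1  174.1]
(168, 190) 0.727 [ -40.3 -180.2  187.5]
(163, 199) 1.0 [-201.6  -40.5    1.6]
[-0.171  0.036  0.767  1.   ]
[[159.77384538 182.65415466]]
```

```bash
python3 -c "
from h import *
crop('pics/scene2.png',130,140,210,220,8,'pics/s2d.png')
crop('pics/scene1.png',130,110,210,190,8,'pics/s1d.png')
crop('pics/top2.png',300,150,380,250,6,'pics/t2d.png')
d=np.load('scene2.npy')
print((d[176:214:2,150:180:3]).round(3))
print([tocab(atd('scene',uv,d[uv[1],uv[0]])).round(1).tolist() for uv in ((190,235),(200,230),(220,190),(262,175))])
"
```

```text
[[1.079 0.713 0.709 0.706 0.701 0.706 0.693 0.688 0.684 0.679]
 [1.076 0.712 0.711 0.706 0.702 0.707 0.696 0.692 0.687 1.068]
 [1.066 1.07  0.716 0.711 0.706 0.709 0.696 0.696 1.065 1.063]
 [1.058 1.06  0.722 0.717 0.712 0.715 0.722 0.729 1.056 1.057]
 [1.051 1.05  0.731 0.722 0.718 0.719 0.725 0.731 1.05  1.047]
 [1.043 1.046 0.735 0.725 0.722 0.724 0.724 0.732 1.045 1.043]
 [1.039 1.04  0.74  0.73  0.723 0.726 0.726 0.735 1.035 0.869]
 [1.028 1.03  1.032 0.732 0.729 0.731 0.727 0.735 1.033 0.871]
 [1.025 1.027 1.021 0.735 0.73  0.732 0.729 0.739 1.025 0.875]
 [1.017 1.015 1.019 0.737 0.733 0.736 0.733 1.018 1.019 0.873]
 [1.008 1.01  1.013 1.01  0.739 0.737 1.015 1.012 0.87  0.868]
 [1.004 1.004 1.007 1.006 1.007 1.004 1.006 0.863 0.864 0.863]
 [0.998 0.999 0.997 1.001 0.996 1.001 0.999 0.858 0.859 0.858]
 [0.994 0.99  0.994 0.993 0.996 0.994 0.853 0.853 0.854 0.854]
 [0.987 0.985 0.987 0.987 0.989 0.849 0.844 0.848 0.847 0.846]
 [0.98  0.979 0.983 0.982 0.843 0.844 0.842 0.794 0.795 0.844]
 [0.974 0.975 0.976 0.837 0.839 0.841 0.838 0.788 0.79  0.789]
 [0.973 0.973 0.969 0.834 0.831 0.833 0.784 0.785 0.782 0.783]
 [0.965 0.967 0.827 0.83  0.828 0.779 0.78  0.779 0.778 0.779]]
[[16.4, -201.5, 120.5], [25.1, -182.5, 121.3], [3.7, -82.3, 137.7], [25.5, 52.6, 97.3]]
```

View pics/s2d.png

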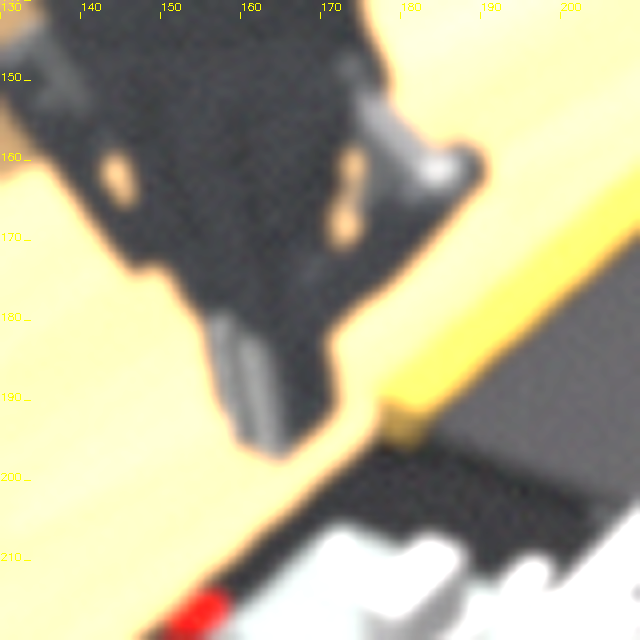

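View pics/t2d.png

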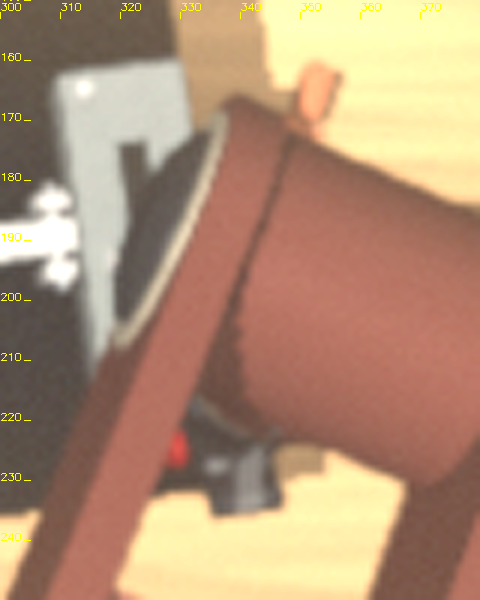

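The scene view puts the visible fingertip at (164,197), which is about z = 0.174 by depth. The reported TCP projects to (167,209). Those disagree by about 35 mm in height, so I'll test by touch: creep in +x at this height and watch for the tab's 3 N.

Emit:
{"name": "drive_tool", "arguments": {"commands": "1 0 0.1 0 0; 1 0 0.2 0 0; 1 0 0.25 0 0; 1 0 0.25 0 0"}}

```text
t: 3.22
tool_pos: [0.5338, -0.1583, 0.1328]
tool_rot: [1.121, 1.263, -1.121]
contact_force: [-0.3, 0.4, -0.2]
opening: -0.0
```

Emit:
{"name": "drive_tool", "arguments": {"commands": "1 0 0.05 0 0; 1 0 0.1 0 0; 1 0 0.1 0 0"}}

```text
t: 3.47
tool_pos: [0.5374, -0.1578, 0.1324]
tool_rot: [1.121, 1.263, -1.121]
contact_force: [0.4, -0.6, 0.4]
opening: -0.0
```

Emit:
{"name": "drive_tool", "arguments": {"commands": "1 0 0.05 0 0; 1 0 0.1 0 0; 1 0 0.1 0 0"}}

```text
t: 3.72
tool_pos: [0.5414, -0.1574, 0.1325]
tool_rot: [1.121, 1.263, -1.121]
contact_force: [-0.7, 0.7, 0.2]
opening: -0.0001
```

```bash
python3 -c "
from h import *
st()"
```

```text
t 3.72 cab [ -37.1 -176.8  132.5] F cab [-0.6  0.7  0.2] open -0.0001 yaw off deg 0.38
```

Emit:
{"name": "drive_tool", "arguments": {"commands": "1 0 0.05 0 0; 1 0 0.1 0 0; 1 0 0.1 0 0"}}

```text
t: 3.97
tool_pos: [0.5454, -0.1569, 0.1325]
tool_rot: [1.121, 1.263, -1.121]
contact_force: [-0.3, 0.5, 0.4]
opening: -0.0001
```

Emit:
{"name": "drive_tool", "arguments": {"commands": "1 0 0.05 0 0; 1 0 0.1 0 0; 1 0 0.1 0 0"}}

```text
t: 4.22
tool_pos: [0.5494, -0.1564, 0.1325]
tool_rot: [1.121, 1.263, -1.121]
contact_force: [-1.0, 0.2, -0.1]
opening: 0.0002
```

```bash
python3 -c "
from h import *
st()
p,d=ctrl.get_image('scene');cv2.imwrite('pics/scene3.png',p);np.save('scene3.npy',d)
crop('pics/scene3.png',130,150,230,250,6,'pics/s3d.png')"
```

```text
t 4.22 cab [ -29.  -176.7  132.5] F cab [-1.   0.3 -0.1] open 0.0002 yaw off deg 0.39
```

View pics/s3d.png

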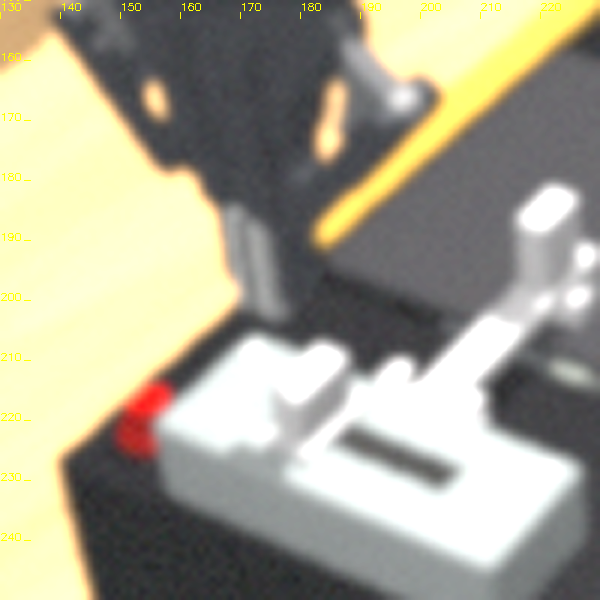

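```bash
python3 -c "
from h import *
o,M=st()
d=np.load('scene3.npy')
for uv in ((172,195),(174,200),(175,202),(178,198),(181,211)):
    z=d[uv[1],uv[0]]; print(uv,round(float(z),3),tocab(atd('scene',uv,z)).round(1))
print(proj('scene',o['tool_pos']))
i=ctrl.camera_info('scene');T=np.linalg.inv(i['T']);print((T@np.r_[o['tool_pos'],1]).round(3))
"
```

```text
t 4.27 cab [ -29.2 -176.7  132.5] F cab [-0.3  0.2  0.1] open -0.0001 yaw off deg 0.39
(172, 195) 0.721 [ -27.6 -185.2  184.5]
(174, 200) 0.726 [ -24.6 -185.4  174.3]
(175, 202) 0.728 [ -22.9 -185.3  170.3]
(178, 198) 0.722 [ -17.4 -182.   179.4]
(181, 211) 0.748 [ -19.3 -177.3  144.3]
[[177.69889231 213.87095774]]
[-0.149  0.045  0.759  1.   ]
```

The tab's depth agrees with its stated height (144 mm), and there was no contact. So the true fingertip stands about 36 mm above the reported TCP. I'll back off, then lower in small steps, watching the force.

Emit:
{"name": "drive_tool", "arguments": {"commands": "1 0 -0.4 0 0; 1 0 -0.7 0 0; 1 0 -0.7 0 0; 1 0.1 -0.7 0 0;1 0.15 -0.7 0 0;1 0.15 -0.7 0 0"}}

```text
t: 4.77
tool_pos: [0.5213, -0.1595, 0.1257]
tool_rot: [1.121, 1.264, -1.122]
contact_force: [-0.0, 0.2, 0.7]
opening: -0.0002
```

Emit:
{"name": "drive_tool", "arguments": {"commands": "1 0.05 0 0 0;1 0.1 0 0 0; 1 0.15 0 0 0; 1 0.15 0 0 0"}}

```text
t: 5.1
tool_pos: [0.5211, -0.1596, 0.1198]
tool_rot: [1.121, 1.264, -1.122]
contact_force: [0.2, -0.8, -0.6]
opening: -0.0002
```

Emit:
{"name": "drive_tool", "arguments": {"commands": "1 0.05 0 0 0;1 0.1 0 0 0; 1 0.15 0 0 0; 1 0.15 0 0 0"}}

```text
t: 5.43
tool_pos: [0.5209, -0.1596, 0.1139]
tool_rot: [1.121, 1.264, -1.122]
contact_force: [0.3, 0.0, 0.7]
opening: -0.0002
```

Reported z is 114 mm over a housing 122 mm high, with no contact. That confirms the offset. I'll go on down to about 99 mm reported (tip about 135 mm).

Emit:
{"name": "drive_tool", "arguments": {"commands": "1 0.1 0 0 0;1 0.2 0 0 0; 1 0.3 0 0 0; 1 0.36 0 0 0; 1 0.36 0 0 0; 1 0.36 0 0 0"}}

```text
t: 5.93
tool_pos: [0.5211, -0.1596, 0.0997]
tool_rot: [1.121, 1.264, -1.122]
contact_force: [0.7, -0.7, 1.1]
opening: 0.0001
```

```bash
python3 -c "
from h import *
st()
p,d=ctrl.get_image('scene');cv2.imwrite('pics/scene4.png',p);np.save('scene4.npy',d)
crop('pics/scene4.png',130,160,230,260,6,'pics/s4d.png')"
```

```text
t 5.93 cab [ -57.6 -176.8   99.7] F cab [ 0.7 -0.8  1.1] open 0.0001 yaw off deg 0.38
```

View pics/s4d.png

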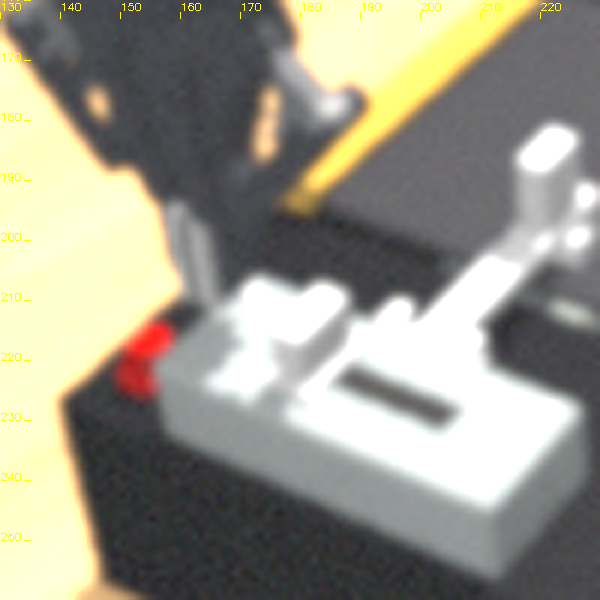

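```bash
python3 -c "
from h import *
d=np.load('scene4.npy')
for uv in ((160,200),(163,207),(164,209),(165,211),(164,213),(170,207),(176,185)):
    z=d[uv[1],uv[0]]; print(uv,round(float(z),3),tocab(atd('scene',uv,z)).round(1))
"
```

```text
(160, 200) 0.749 [ -60.3 -184.9  159.4]
(163, 207) 0.754 [ -54.6 -186.   145.6]
(164, 209) 0.754 [ -51.7 -187.2  142.8]
(165, 211) 0.83 [ -91.8 -147.    90.2]
(164, 213) 0.778 [ -63.  -178.3  121.2]
(170, 207) 0.757 [ -44.4 -178.3  144.2]
(176, 185) 0.697 [ -13.5 -186.2  212.9]
```

Emit:
{"name": "drive_tool", "arguments": {"commands": "1 0.05 0 0 0;1 0.1 0 0 0; 1 0.15 0 0 0; 1 0.15 0.1 0 0; 1 0.15 0.2 0 0; 1 0.15 0.2 0 0"}}

```text
t: 6.48
tool_pos: [0.53, -0.1588, 0.0943]
tool_rot: [1.121, 1.263, -1.121]
contact_force: [-0.4, 1.4, 0.2]
opening: 0.0
```

Emit:
{"name": "drive_tool", "arguments": {"commands": "1 0 0.05 0 0; 1 0 0.1 0 0; 1 0 0.1 0 0"}}

```text
t: 6.73
tool_pos: [0.5336, -0.1583, 0.0942]
tool_rot: [1.121, 1.263, -1.121]
contact_force: [0.0, 0.7, 0.3]
opening: -0.0001
```

Emit:
{"name": "drive_tool", "arguments": {"commands": "1 0 0.05 0 0; 1 0 0.1 0 0; 1 0 0.1 0 0"}}

```text
t: 6.98
tool_pos: [0.5375, -0.1578, 0.0942]
tool_rot: [1.121, 1.263, -1.121]
contact_force: [-0.9, 0.3, 0.1]
opening: -0.0002
```

```bash
python3 -c "
from h import *
st()"
```

```text
t 6.98 cab [ -41.  -176.9   94.2] F cab [-0.9  0.4  0.1] open -0.0002 yaw off deg 0.39
```

Emit:
{"name": "drive_tool", "arguments": {"commands": "1 0 0.05 0 0; 1 0 0.1 0 0; 1 0 0.1 0 0"}}

```text
t: 7.23
tool_pos: [0.5409, -0.1574, 0.0941]
tool_rot: [1.121, 1.264, -1.122]
contact_force: [-1.1, 1.2, 1.2]
opening: -0.0002
```

Emit:
{"name": "drive_tool", "arguments": {"commands": "1 0 0.05 0 0; 1 0 0.1 0 0; 1 0 0.1 0 0"}}

```text
t: 7.48
tool_pos: [0.5452, -0.1569, 0.094]
tool_rot: [1.121, 1.263, -1.121]
contact_force: [-1.3, -0.9, 1.2]
opening: -0.0004
```

Emit:
{"name": "drive_tool", "arguments": {"commands": "1 0 0.05 0 0; 1 0 0.1 0 0; 1 0 0.1 0 0"}}

```text
t: 7.73
tool_pos: [0.5494, -0.1564, 0.094]
tool_rot: [1.121, 1.263, -1.121]
contact_force: [-1.5, -1.5, 0.8]
opening: 0.0
```

```bash
python3 -c "
from h import *
st()
p,d=ctrl.get_image('scene');cv2.imwrite('pics/scene5.png',p);np.save('scene5.npy',d)
crop('pics/scene5.png',140,170,220,250,8,'pics/s5d.png')"
```

```text
t 7.73 cab [ -29.  -176.8   94. ] F cab [-1.7 -1.3  0.8] open 0.0 yaw off deg 0.38
```

View pics/s5d.png

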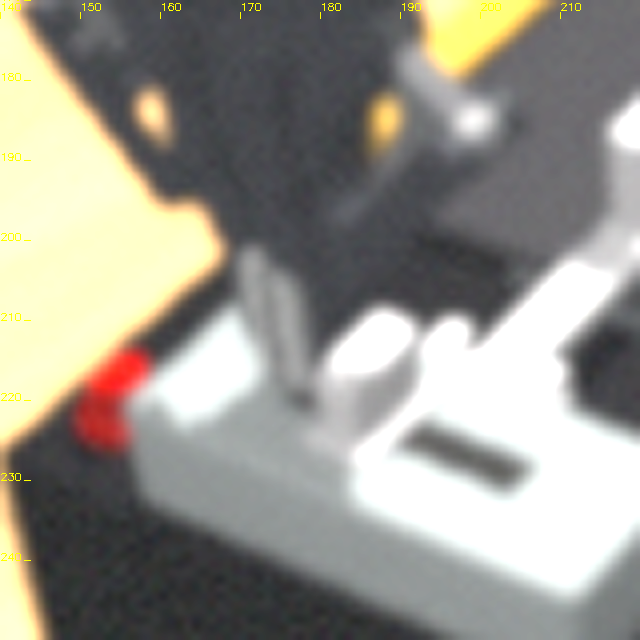

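The tab has moved from (182,211) to about (186.5,213), with the finger against it.

```bash
python3 -c "
from h import *
for uv in ((182,211.5),(186.3,213.3)): print(tocab(atz('scene',uv,.144)).round(1))"
```

```text
[ -17.1 -177.2  144. ]
[  -7.1 -177.3  144. ]
```

Emit:
{"name": "drive_tool", "arguments": {"commands": "1 0 0.01 0 0; 1 0 0.02 0 0; 1 0 0.03 0 0; 1 0 0.04 0 0"}}

```text
t: 8.12
tool_pos: [0.5505, -0.1563, 0.094]
tool_rot: [1.121, 1.263, -1.122]
contact_force: [-2.9, -1.3, 0.6]
opening: 0.0001
```

Emit:
{"name": "drive_tool", "arguments": {"commands": "1 0 0.01 0 0; 1 0 0.02 0 0; 1 0 0.03 0 0; 1 0 0.04 0 0"}}

```text
t: 8.45
tool_pos: [0.5522, -0.1561, 0.094]
tool_rot: [1.121, 1.263, -1.121]
contact_force: [-2.8, -0.9, 0.3]
opening: 0.0005
```

Emit:
{"name": "drive_tool", "arguments": {"commands": "1 0 0.01 0 0; 1 0 0.02 0 0; 1 0 0.03 0 0; 1 0 0.03 0 0"}}

```text
t: 8.78
tool_pos: [0.5535, -0.1559, 0.094]
tool_rot: [1.121, 1.263, -1.121]
contact_force: [-2.6, -1.9, 0.2]
opening: -0.0001
```

Emit:
{"name": "drive_tool", "arguments": {"commands": "1 0 0.01 0 0; 1 0 0.02 0 0; 1 0 0.03 0 0; 1 0 0.03 0 0"}}

```text
t: 9.12
tool_pos: [0.5547, -0.1557, 0.094]
tool_rot: [1.121, 1.263, -1.121]
contact_force: [-2.3, -1.7, -1.0]
opening: 0.0
```

Emit:
{"name": "drive_tool", "arguments": {"commands": "1 0 0.01 0 0; 1 0 0.02 0 0; 1 0 0.03 0 0; 1 0 0.03 0 0"}}

```text
t: 9.45
tool_pos: [0.5559, -0.1556, 0.0941]
tool_rot: [1.121, 1.263, -1.121]
contact_force: [-1.9, -1.2, -0.7]
opening: -0.0
```

Emit:
{"name": "drive_tool", "arguments": {"commands": "1 0 0.01 0 0; 1 0 0.02 0 0; 1 0 0.03 0 0; 1 0 0.03 0 0"}}

```text
t: 9.78
tool_pos: [0.5571, -0.1555, 0.0941]
tool_rot: [1.121, 1.263, -1.121]
contact_force: [-2.4, -1.2, -0.7]
opening: -0.0006
```

Emit:
{"name": "drive_tool", "arguments": {"commands": "1 0 0.01 0 0; 1 0 0.02 0 0; 1 0 0.03 0 0; 1 0 0.03 0 0"}}

```text
t: 10.12
tool_pos: [0.5583, -0.1553, 0.0941]
tool_rot: [1.121, 1.263, -1.121]
contact_force: [-2.0, -1.7, -1.2]
opening: -0.0002
```

Emit:
{"name": "drive_tool", "arguments": {"commands": "1 0 0.01 0 0; 1 0 0.02 0 0; 1 0 0.03 0 0; 1 0 0.03 0 0"}}

```text
t: 10.45
tool_pos: [0.5595, -0.1552, 0.0941]
tool_rot: [1.121, 1.263, -1.121]
contact_force: [-2.3, -1.7, -0.5]
opening: -0.0003
```

Emit:
{"name": "drive_tool", "arguments": {"commands": "1 0 0.01 0 0; 1 0 0.02 0 0; 1 0 0.03 0 0; 1 0 0.03 0 0"}}

```text
t: 10.78
tool_pos: [0.5607, -0.1551, 0.0941]
tool_rot: [1.121, 1.263, -1.121]
contact_force: [-2.8, -2.6, -1.0]
opening: -0.0001
```

Emit:
{"name": "drive_tool", "arguments": {"commands": "1 0 0.01 0 0; 1 0 0.02 0 0; 1 0 0.03 0 0; 1 0 0.03 0 0"}}

```text
t: 11.12
tool_pos: [0.5619, -0.1549, 0.0941]
tool_rot: [1.121, 1.263, -1.121]
contact_force: [-3.0, -1.9, -2.1]
opening: 0.0001
```

Emit:
{"name": "drive_tool", "arguments": {"commands": "1 0 0.01 0 0; 1 0 0.02 0 0; 1 0 0.03 0 0; 1 0 0.03 0 0"}}

```text
t: 11.45
tool_pos: [0.5631, -0.1547, 0.0941]
tool_rot: [1.121, 1.263, -1.121]
contact_force: [-2.8, -2.1, -1.4]
opening: -0.0001
```

Emit:
{"name": "drive_tool", "arguments": {"commands": "1 0 0.01 0 0; 1 0 0.02 0 0; 1 0 0.03 0 0; 1 0 0.03 0 0"}}

```text
t: 11.78
tool_pos: [0.5643, -0.1546, 0.0941]
tool_rot: [1.121, 1.263, -1.121]
contact_force: [-2.3, -2.2, -1.4]
opening: 0.0002
```

Emit:
{"name": "drive_tool", "arguments": {"commands": "1 0 0.01 0 0; 1 0 0.02 0 0; 1 0 0.03 0 0; 1 0 0.03 0 0"}}

```text
t: 12.12
tool_pos: [0.5655, -0.1545, 0.0941]
tool_rot: [1.121, 1.263, -1.121]
contact_force: [-2.7, -1.6, -0.9]
opening: 0.0001
```

Emit:
{"name": "drive_tool", "arguments": {"commands": "1 0 0.01 0 0; 1 0 0.02 0 0; 1 0 0.03 0 0; 1 0 0.03 0 0"}}

```text
t: 12.45
tool_pos: [0.5666, -0.1543, 0.0941]
tool_rot: [1.121, 1.263, -1.121]
contact_force: [-2.4, -1.0, -1.0]
opening: -0.0001
```

Emit:
{"name": "drive_tool", "arguments": {"commands": "1 0 0.01 0 0; 1 0 0.02 0 0; 1 0 0.03 0 0; 1 0 0.03 0 0"}}

```text
t: 12.78
tool_pos: [0.5673, -0.1543, 0.0941]
tool_rot: [1.121, 1.264, -1.122]
contact_force: [-5.3, -1.3, -0.9]
opening: 0.0002
```

Emit:
{"name": "drive_tool", "arguments": {"commands": "1 0 0 0 0; 1 0 0 0 0"}}

```text
t: 12.95
tool_pos: [0.5673, -0.1543, 0.0941]
tool_rot: [1.121, 1.264, -1.122]
contact_force: [-5.6, -1.8, 0.6]
opening: 0.0003
```

Emit:
{"name": "drive_tool", "arguments": {"commands": "1 0 0.01 0 0; 1 0 0.01 0 0; 1 0 0.01 0 0"}}

```text
t: 13.2
tool_pos: [0.5674, -0.1542, 0.0941]
tool_rot: [1.12, 1.264, -1.123]
contact_force: [-6.2, -1.6, 1.1]
opening: 0.0002
```

The force rose to about 6 N while the motion stalled: the tab is home on the buffer. I'm backing off and rising.

Emit:
{"name": "drive_tool", "arguments": {"commands": "1 0 -0.2 0 0; 1 0 -0.6 0 0; 1 0 -0.6 0 0; 1 -0.7 -0.6 0 0; 1 -1.6 -0.6 0 0; 1 -2 -0.6 0 0; -1 -2 -0.6 0 0; -1 -2 -0.6 0 0"}}

```text
t: 13.87
tool_pos: [0.546, -0.1572, 0.1763]
tool_rot: [1.123, 1.258, -1.118]
contact_force: [0.4, 0.1, -0.5]
opening: 0.0232
```

```bash
python3 -c "
from h import *
st()
pic('6')
crop('pics/scene6.png',140,160,240,260,6,'pics/s6d.png')
crop('pics/top6.png',255,145,355,245,6,'pics/t6d.png')"
```

```text
t 13.87 cab [ -32.5 -177.1  176.3] F cab [ 0.5  0.  -0.5] open 0.0232 yaw off deg 0.39
```

View pics/s6d.png

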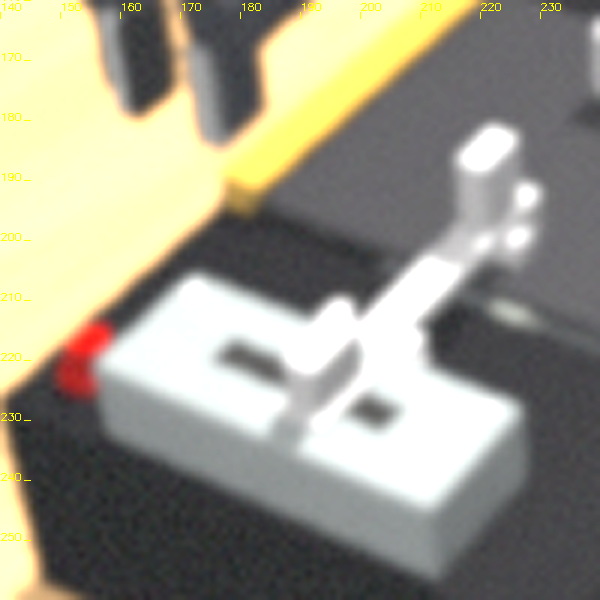

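View pics/t6d.png

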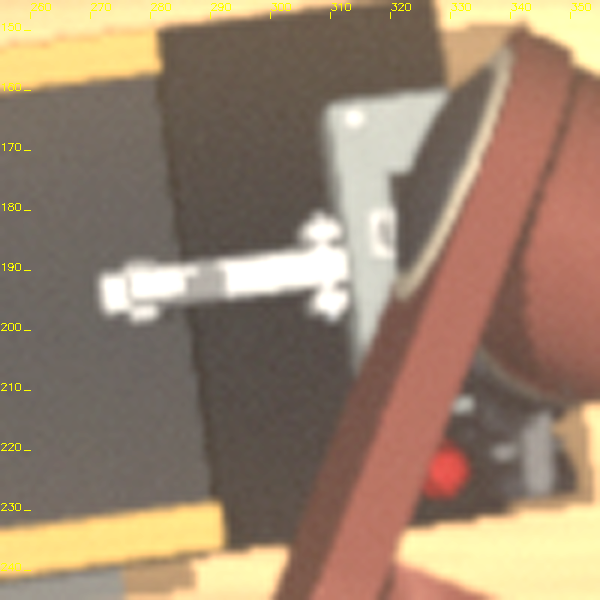

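```bash
python3 -c "
from h import *
d=np.load('scene6.npy')
for uv in ((158,172),(161,176),(164,176),(167,172),(172,176),(176,182),(180,180),(183,174)):
    z=d[uv[1],uv[0]]; print(uv,round(float(z),3),tocab(atd('scene',uv,z)).round(1))
print(tocab(atz('scene',(191.5,215),.144)))
to(cab(0,-74,180))
"
```

```text
(158, 172) 0.701 [ -50.2 -186.9  228. ]
(161, 176) 0.703 [ -44.6 -187.   221.4]
(164, 176) 0.709 [ -43.2 -181.3  218.3]
(167, 172) 0.714 [ -44.2 -171.4  220.4]
(172, 176) 0.689 [ -19.5 -186.2  229.9]
(176, 182) 0.698 [ -15.6 -182.8  216.4]
(180, 180) 0.694 [  -8.5 -179.9  221.4]
(183, 174) 0.694 [  -6.9 -172.1  229.7]
[   4.00872195 -176.35941786  144.        ]
t 13.97 cab [ -34.3 -176.3  173. ] F cab [-0.8  0.3 -0.4] open 0.0381 yaw off deg 0.39
shift units [-0.173  0.876 -2.552]
```

Emit:
{"name": "drive_tool", "arguments": {"commands": "-1 0 0.4 -0.8 0; -1 0 0.88 -1.7 0; -1 0 0.88 -2.55 0; -1 0 0.88 -2.55 0; -1 0.6 0.88 -2.55 0; -1 1.1 0.88 -2.55 0; -1 1.1 0.88 -2.55 0; -1 1.1 0.88 -2.55 0"}}

```text
t: 14.63
tool_pos: [0.5653, -0.0514, 0.1273]
tool_rot: [1.12, 1.268, -1.125]
contact_force: [0.1, -0.6, 0.8]
opening: 0.0854
```

```bash
python3 -c "
from h import *
to(cab(0,-74,87))
pic('7')
crop('pics/scene7.png',160,110,270,230,5,'pics/s7d.png')
crop('pics/top7.png',235,145,355,245,5,'pics/t7d.png')"
```

```text
t 14.63 cab [ -1.5 -74.2 127.3] F cab [ 0.  -0.6  0.8] open 0.0854 yaw off deg 0.37
shift units [ 1.008  0.043 -0.002]
```

View pics/s7d.png

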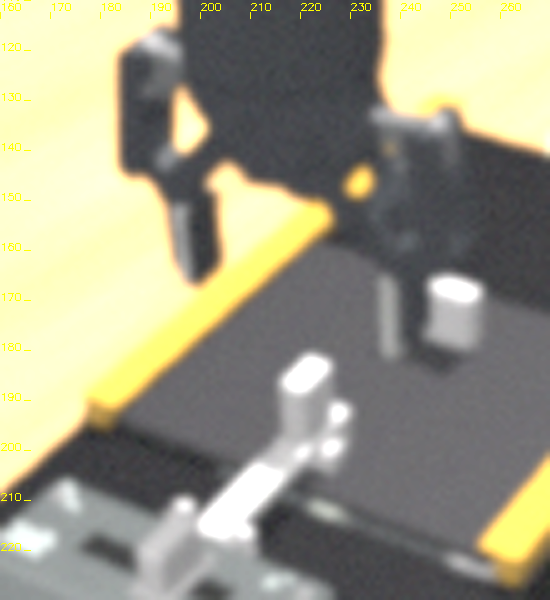

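View pics/t7d.png

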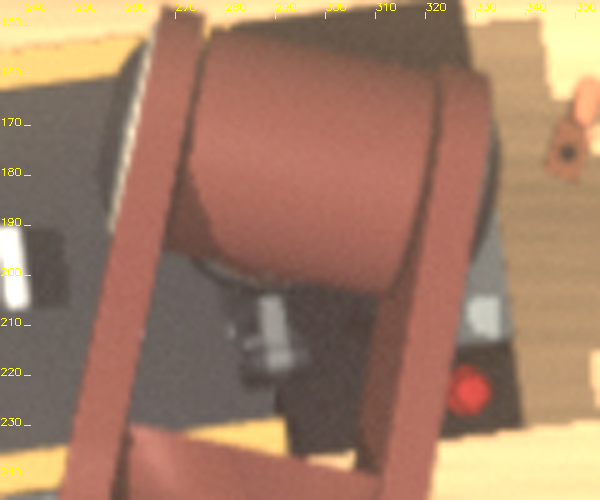

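Left tip is at about (198,166) and right tip at (239,181), straddling the fin at (221,185). Next I check tip heights by depth, then lower.

```bash
python3 -c "
from h import *
d=np.load('scene7.npy')
for uv in ((196,160),(197,164),(200,163),(237,176),(238,180),(242,178)):
    z=d[uv[1],uv[0]]; print(uv,round(float(z),3),tocab(atd('scene',uv,z)).round(1))
for uv in ((217,195),(219,192),(223,192)):
    z=d[uv[1],uv[0]]; print('fin',uv,round(float(z),3),tocab(atd('scene',uv,z)).round(1))
"
```

```text
(196, 160) 0.794 [-48.5 -83.2 192.9]
(197, 164) 0.799 [-47.4 -82.8 183.5]
(200, 163) 0.799 [-42.5 -79.1 185.4]
(237, 176) 0.761 [ 45.4 -82.7 187.5]
(238, 180) 0.768 [ 46.2 -81.  177.4]
(242, 178) 0.766 [ 52.7 -76.9 181.8]
fin (217, 195) 0.822 [ -4.7 -82.1 121.5]
fin (219, 192) 0.811 [  1.7 -83.4 132.7]
fin (223, 192) 0.815 [  6.8 -76.8 130.1]
```

Emit:
{"name": "drive_tool", "arguments": {"commands": "-1 0.25 0.04 0 0; -1 0.5 0.04 0 0; -1 0.7 0.04 0 0; -1 0.8 0.04 0 0; -1 0.8 0.04 0 0"}}

```text
t: 15.15
tool_pos: [0.5675, -0.0511, 0.0961]
tool_rot: [1.121, 1.266, -1.123]
contact_force: [-0.1, 0.0, -0.0]
opening: 0.085
```

```bash
python3 -c "
from h import *
to(cab(0,-74,87))
pic('8')
d=np.load('scene8.npy')
crop('pics/scene8.png',160,130,270,230,6,'pics/s8d.png')"
```

```text
t 15.15 cab [  0.8 -74.2  96.1] F cab [-0.1  0.  -0. ] open 0.085 yaw off deg 0.37
shift units [ 0.227 -0.018 -0.005]
```

View pics/s8d.png

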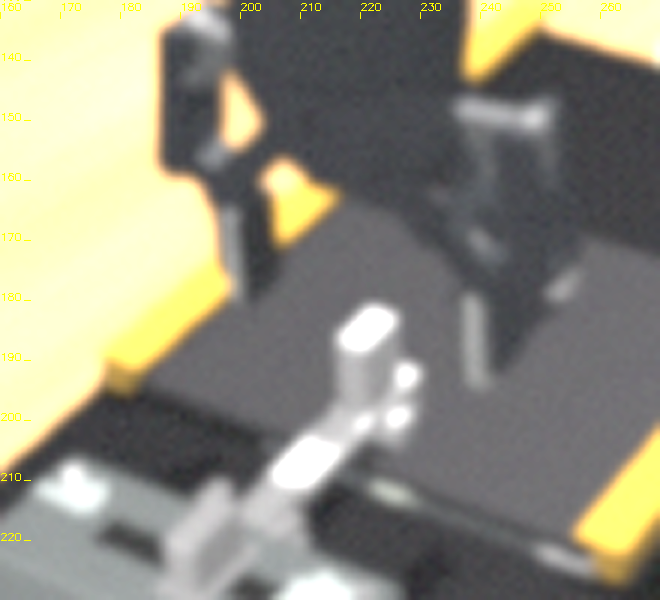

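Emit:
{"name": "drive_tool", "arguments": {"commands": "-1 0.12 0 0 0; -1 0.23 0 0 0; -1 0.23 0 0 0; 0 0.23 0 0 0; 0.3 0.23 0 0 0; 0.5 0.23 0 0 0; 0.5 0.23 0 0 0", "newtons": 20}}

```text
t: 15.83
tool_pos: [0.569, -0.0514, 0.0892]
tool_rot: [1.121, 1.263, -1.121]
contact_force: [0.6, -0.8, 0.3]
opening: 0.0389
```

```bash
python3 -c "
from h import *
st()
pic('9')
crop('pics/scene9.png',180,150,260,230,7,'pics/s9d.png')"
```

```text
t 15.83 cab [  2.1 -74.6  89.2] F cab [ 0.5 -0.9  0.3] open 0.0389 yaw off deg 0.38
```

View pics/s9d.png

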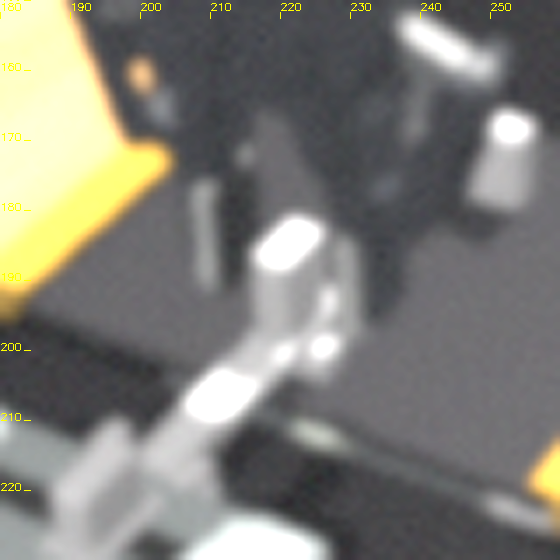

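Emit:
{"name": "drive_tool", "arguments": {"commands": "0.6 0.03 -0.03 0 0; 0.7 0.03 -0.03 0 0; 0.8 0.03 -0.03 0 0; 1 0.03 -0.03 0 0; 1 0.03 -0.03 0 0; 1 0.03 -0.03 0 0"}}

```text
t: 16.43
tool_pos: [0.5658, -0.0517, 0.0876]
tool_rot: [1.12, 1.266, -1.125]
contact_force: [-7.0, -1.7, 5.1]
opening: 0.0114
```

```bash
python3 -c "
from h import *
st()"
```

```text
t 16.43 cab [ -1.  -74.5  87.6] F cab [-7.1 -0.9  5.1] open 0.0114 yaw off deg 0.36
```

Emit:
{"name": "drive_tool", "arguments": {"commands": "1 0 -0.05 0 0; 1 0 -0.05 0 0; 1 0 -0.05 0 0"}}

```text
t: 16.68
tool_pos: [0.5658, -0.0518, 0.0877]
tool_rot: [1.122, 1.262, -1.121]
contact_force: [1.6, -0.0, -0.6]
opening: 0.0117
```

```bash
python3 -c "
from h import *
st()
pic('10')
crop('pics/scene10.png',180,150,260,230,7,'pics/s10d.png')"
```

```text
t 16.68 cab [ -1.1 -74.6  87.7] F cab [ 1.6 -0.2 -0.6] open 0.0117 yaw off deg 0.37
```

View pics/s10d.png

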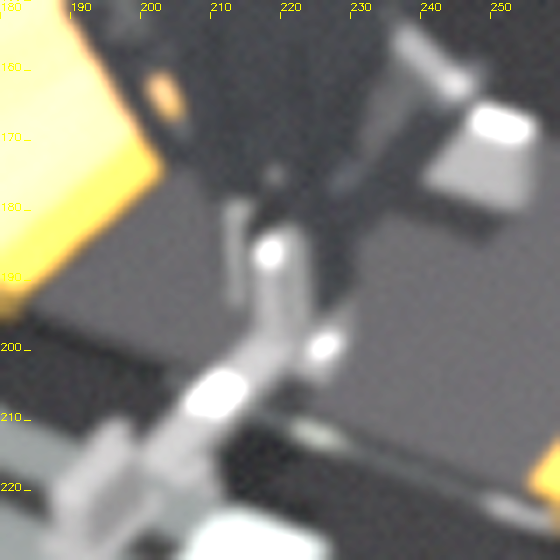

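The fin is held (opening 11.7 mm, side force near zero). I'll work out the arc next, then do a short test lift.

```bash
python3 -c "
import numpy as np
r=np.hypot(70.5,26);p=np.arctan2(26,70.5)
for t in (2,4,6,8,10,14,18,22,26,30,34,38,42,46,50,54,58,62,66,70):
    a=np.radians(t);dy=r*(np.cos(p+a)-np.cos(p));dz=r*(np.sin(p+a)-np.sin(p));print(t,round(-dz/40,3),round(-dy/40,3))"
```

```text
2 -0.061 0.024
4 -0.121 0.05
6 -0.181 0.078
8 -0.239 0.108
10 -0.296 0.14
14 -0.407 0.21
18 -0.513 0.287
22 -0.613 0.372
26 -0.707 0.463
30 -0.794 0.561
34 -0.874 0.665
38 -0.947 0.774
42 -1.012 0.888
46 -1.069 1.006
50 -1.118 1.128
54 -1.158 1.252
58 -1.189 1.38
62 -1.211 1.509
66 -1.225 1.639
70 -1.229 1.77
```

Emit:
{"name": "drive_tool", "arguments": {"commands": "1 -0.03 0 0.01 0; 1 -0.06 0 0.02 0; 1 -0.08 0 0.03 0; 1 -0.08 0 0.03 0"}}

```text
t: 17.12
tool_pos: [0.5658, -0.0529, 0.0907]
tool_rot: [1.122, 1.263, -1.121]
contact_force: [3.5, -0.1, -4.7]
opening: 0.0112
```

Emit:
{"name": "drive_tool", "arguments": {"commands": "1 -0.02 0 0.01 0; 1 -0.03 0 0.015 0; 1 -0.03 0 0.015 0"}}

```text
t: 17.37
tool_pos: [0.5659, -0.0535, 0.0921]
tool_rot: [1.122, 1.263, -1.121]
contact_force: [3.6, 0.6, -4.3]
opening: 0.0118
```

Emit:
{"name": "drive_tool", "arguments": {"commands": "1 -0.02 0 0.01 0; 1 -0.03 0 0.015 0; 1 -0.03 0 0.015 0"}}

```text
t: 17.62
tool_pos: [0.566, -0.0541, 0.0935]
tool_rot: [1.122, 1.263, -1.121]
contact_force: [3.5, 0.0, -4.5]
opening: 0.0115
```

The force stays flat at 4.5 N while the fin rises past 5 mm, so the latch is free. I'll follow the arc.

Emit:
{"name": "drive_tool", "arguments": {"commands": "1 -0.08 0.02 0.04 0; 1 -0.156 0.02 0.08 0; 1 -0.21 0.02 0.115 0; 1 -0.267 0.02 0.15 0; 1 -0.32 0.02 0.19 0; 1 -0.373 0.02 0.227 0; 1 -0.373 0.02 0.227 0"}}

```text
t: 18.2
tool_pos: [0.5672, -0.0634, 0.1085]
tool_rot: [1.121, 1.264, -1.123]
contact_force: [-1.6, 0.6, -1.6]
opening: 0.0115
```

```bash
python3 -c "
from h import *
st()
p,d=ctrl.get_image('scene');cv2.imwrite('pics/scene11.png',p)
crop('pics/scene11.png',180,140,260,230,6,'pics/s11d.png')"
```

```text
t 18.2 cab [ -1.  -86.4 108.5] F cab [-1.5  0.8 -1.6] open 0.0115 yaw off deg 0.37
```

View pics/s11d.png

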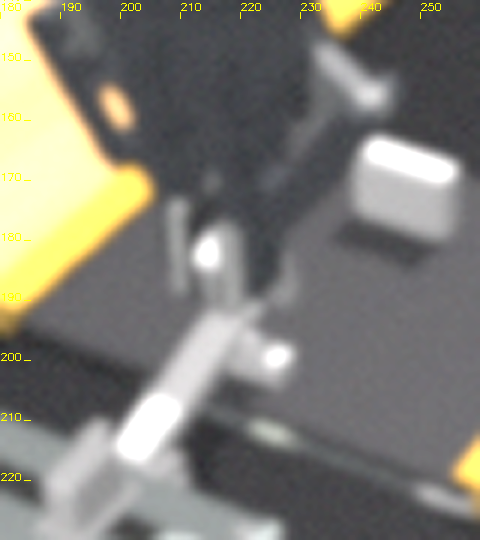

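The lever's end is up and the fin is still between the pads at about (214,183). Continuing.

Emit:
{"name": "drive_tool", "arguments": {"commands": "1 -0.1 0 0.085 0; 1 -0.194 0 0.176 0; 1 -0.281 0 0.274 0; 1 -0.361 0 0.378 0; 1 -0.434 0 0.487 0; 1 -0.499 0 0.601 0; 1 -0.499 0 0.601 0"}}

```text
t: 18.83
tool_pos: [0.5701, -0.0881, 0.1289]
tool_rot: [1.12, 1.263, -1.123]
contact_force: [-6.4, 0.6, -1.2]
opening: 0.0114
```

```bash
python3 -c "
from h import *
st()
p,d=ctrl.get_image('scene');cv2.imwrite('pics/scene12.png',p)
crop('pics/scene12.png',180,140,260,230,6,'pics/s12d.png')"
```

```text
t 18.83 cab [  -0.8 -111.2  128.9] F cab [-6.3  1.4 -1.2] open 0.0114 yaw off deg 0.35
```

View pics/s12d.png

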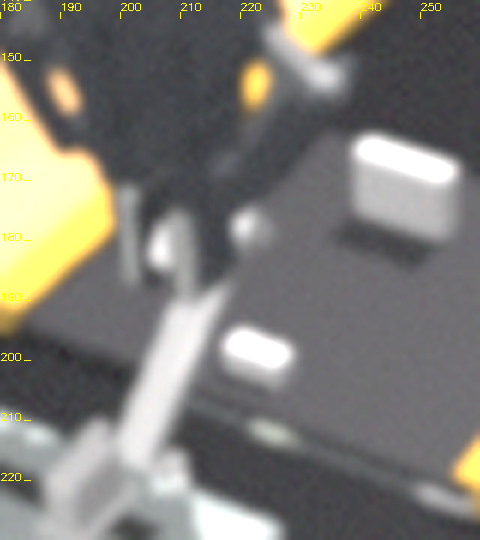

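Emit:
{"name": "drive_tool", "arguments": {"commands": "1 -0.03 -0.02 0.06 0; 1 -0.057 -0.03 0.118 0; 1 -0.106 -0.04 0.24 0; 1 -0.146 -0.04 0.364 0; 1 -0.177 -0.05 0.492 0; 1 -0.177 -0.05 0.492 0"}}

```text
t: 19.38
tool_pos: [0.5724, -0.1081, 0.1365]
tool_rot: [1.122, 1.259, -1.12]
contact_force: [3.0, 2.0, -0.9]
opening: 0.0116
```

Emit:
{"name": "drive_tool", "arguments": {"commands": "1 -0.011 0 0.065 0; 1 -0.022 0 0.129 0; 1 -0.03 0 0.19 0; 1 -0.036 0 0.24 0; 1 -0.036 0 0.24 0;1 -0.036 0 0.24 0"}}

```text
t: 19.88
tool_pos: [0.5732, -0.1166, 0.1378]
tool_rot: [1.122, 1.26, -1.12]
contact_force: [4.3, 2.4, 1.5]
opening: 0.0111
```

```bash
python3 -c "
from h import *
st()
pic('13')
crop('pics/scene13.png',170,130,260,230,6,'pics/s13d.png')"
```

```text
t 19.88 cab [  -0.9 -139.9  137.8] F cab [4.6 1.9 1.5] open 0.0111 yaw off deg 0.38
```

View pics/s13d.png

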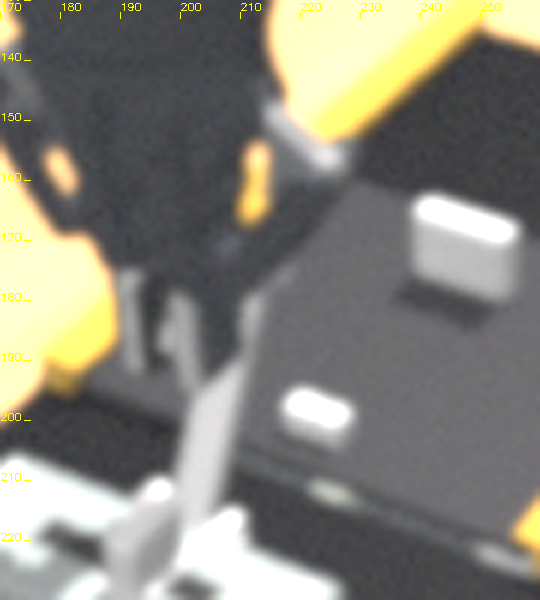

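The latch stands steeply (about 66° by the gripper's path). I'm releasing it and rising.

Emit:
{"name": "drive_tool", "arguments": {"commands": "0.6 0 0 0 0; 0.3 0 0 0 0; 0 0 0 0 0; 0 0 0 0 0; -0.3 0 0 0 0; -0.3 -0.3 0 0 0;-0.3 -1 0 0 0;-0.3 -1.6 0 0 0"}}

```text
t: 20.65
tool_pos: [0.5715, -0.1162, 0.2015]
tool_rot: [1.121, 1.264, -1.122]
contact_force: [0.5, 0.3, 0.7]
opening: 0.0554
```

Emit:
{"name": "drive_tool", "arguments": {"commands": "0.5 -0.5 0 -0.8 0;1 -0.5 0 -1.7 0;1 -0.5 0 -2.6 0;1 -0.5 0 -3.3 0;1 -0.5 0 -3.3 0;1 -0.5 0 -3.3 0"}}

```text
t: 21.15
tool_pos: [0.5565, 0.0158, 0.2218]
tool_rot: [1.119, 1.263, -1.119]
contact_force: [-0.6, -0.5, -0.6]
opening: -0.0002
```

```bash
python3 -c "
from h import *
to(cab(0,2,80))
pic('14')
d=np.load('scene14.npy')
crop('pics/scene14.png',140,110,270,240,6,'pics/s14d.png')
crop('pics/top14.png',215,130,355,250,5,'pics/t14d.png')"
```

```text
t 21.15 cab [ -2.7  -6.5 221.8] F cab [-0.6 -0.5 -0.6] open -0.0002 yaw off deg 0.53
shift units [ 3.545  0.067 -0.214]
```

View pics/s14d.png

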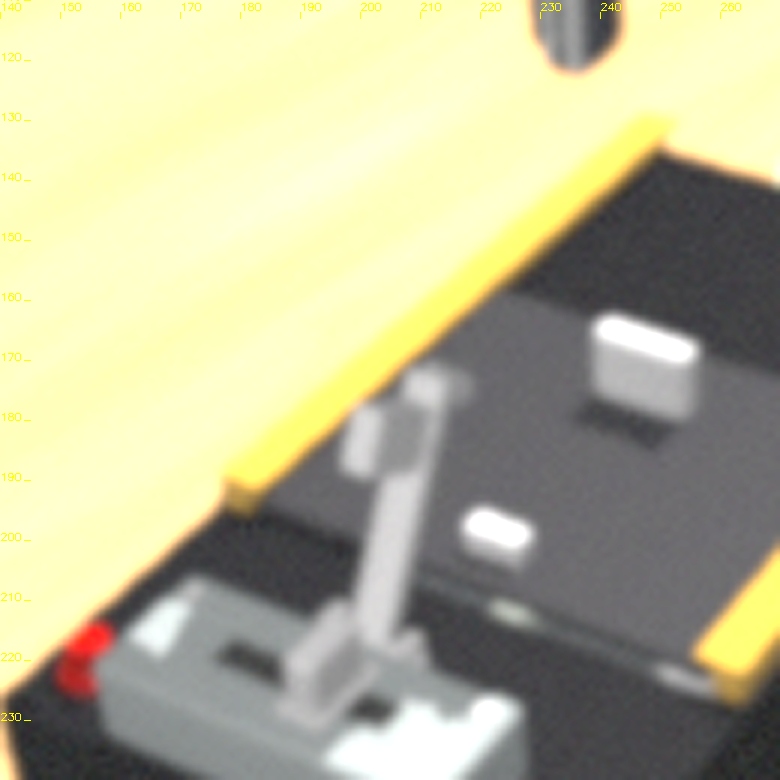

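View pics/t14d.png

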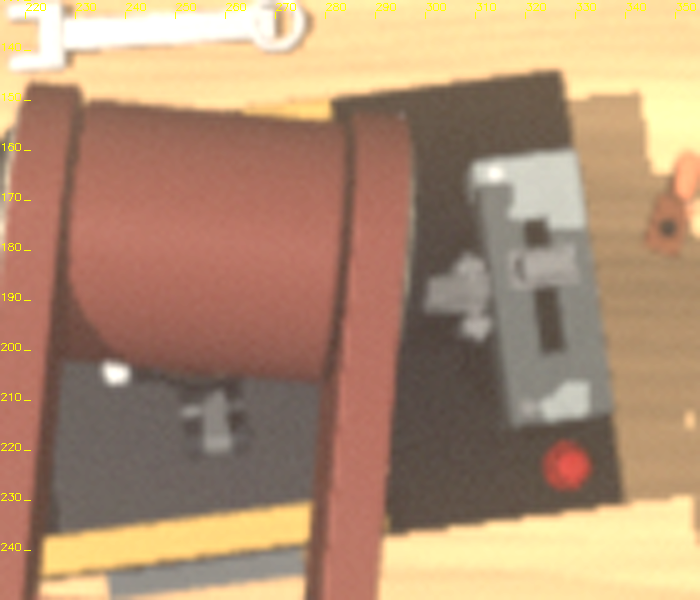

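Latch standing (end at about (212,173)), door still shut, tab home. Now lowering the shut fingers behind the pull (its -y side).

Emit:
{"name": "drive_tool", "arguments": {"commands": "1 0.9 0.05 -0.1 0;1 1.8 0.05 -0.15 0;1 2.6 0.05 -0.15 0;1 3.1 0.05 -0.15 0;1 3.4 0.05 -0.15 0;1 3.4 0.05 -0.15 0;1 3.4 0.05 -0.15 0"}}

```text
t: 21.83
tool_pos: [0.5581, 0.0202, 0.0851]
tool_rot: [1.122, 1.262, -1.122]
contact_force: [0.2, -0.3, 0.5]
opening: -0.0003
```

```bash
python3 -c "
from h import *
st()
pic('15')
d=np.load('scene15.npy')
crop('pics/scene15.png',190,110,290,210,6,'pics/s15d.png')"
```

```text
t 21.83 cab [-0.7 -2.3 85.1] F cab [ 0.1 -0.3  0.5] open -0.0003 yaw off deg 0.31
```

View pics/s15d.png

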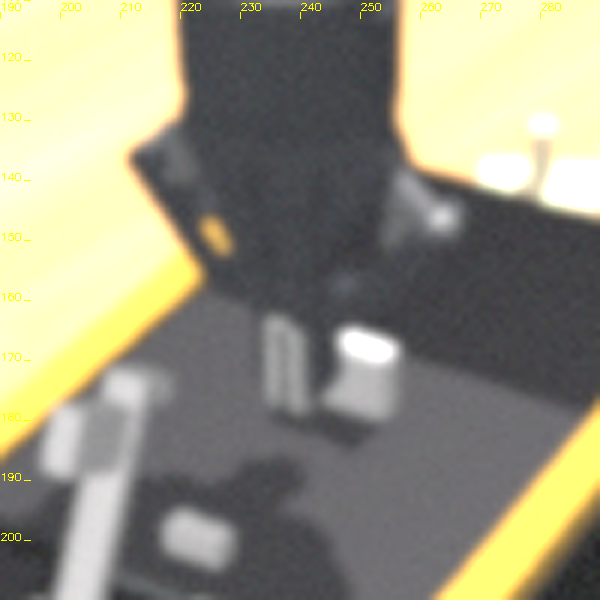

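The tip is at (237,178), in front of the pull. I need about 12 mm lower, then push.

Emit:
{"name": "drive_tool", "arguments": {"commands": "1 0.1 0 0 0;1 0.2 0 0 0;1 0.3 0 0 0;1 0.3 0 0 0;1 0.3 0 0 0"}}

```text
t: 22.35
tool_pos: [0.5574, 0.0211, 0.0723]
tool_rot: [1.121, 1.264, -1.122]
contact_force: [0.1, 0.8, -0.1]
opening: 0.0001
```

Emit:
{"name": "drive_tool", "arguments": {"commands": "1 0 0 -0.1 0;1 0 0 -0.2 0;1 0 0 -0.3 0;1 0 0 -0.4 0;1 0 0 -0.5 0;1 0 0 -0.5 0"}}

```text
t: 22.85
tool_pos: [0.5554, 0.0415, 0.0729]
tool_rot: [1.121, 1.263, -1.121]
contact_force: [0.3, -0.1, 1.0]
opening: -0.0001
```

```bash
python3 -c "
from h import *
st()
pic('16')
d=np.load('scene16.npy')
crop('pics/scene16.png',190,110,290,210,6,'pics/s16d.png')"
```

```text
t 22.85 cab [-0.9 19.2 72.9] F cab [ 0.3 -0.1  1. ] open -0.0001 yaw off deg 0.42
```

View pics/s16d.png

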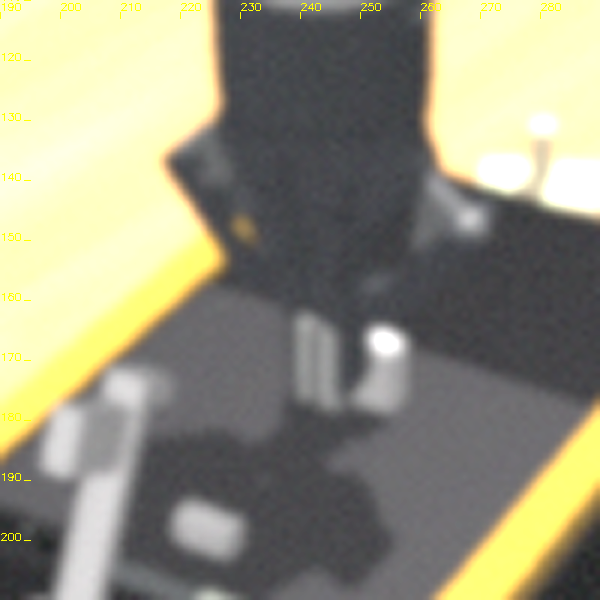

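Emit:
{"name": "drive_tool", "arguments": {"commands": "1 0 0 -0.15 0;1 0 0 -0.3 0;1 0 0 -0.5 0;1 0 0 -0.7 0;1 0 0 -0.9 0;1 0 0 -1.1 0;1 0 0 -1.2 0;1 0 0 -1.2 0"}}

```text
t: 23.62
tool_pos: [0.5492, 0.0903, 0.0727]
tool_rot: [1.121, 1.265, -1.12]
contact_force: [-0.7, 0.7, -0.3]
opening: 0.0004
```

Emit:
{"name": "drive_tool", "arguments": {"commands": "1 0 0 -0.15 0;1 0 0 -0.3 0;1 0 0 -0.5 0;1 0 0 -0.7 0;1 0 0 -0.9 0;1 0 0 -1.1 0;1 0 0 -1.2 0;1 0 0 -1.2 0"}}

```text
t: 24.28
tool_pos: [0.5436, 0.1379, 0.0726]
tool_rot: [1.121, 1.265, -1.12]
contact_force: [-0.0, 0.0, 0.7]
opening: 0.0
```

```bash
python3 -c "
from h import *
st()
pic('17')
d=np.load('scene17.npy')
crop('pics/scene17.png',180,90,300,220,5,'pics/s17d.png')"
```

```text
t 24.28 cab [ -1.9 116.3  72.6] F cab [-0.   0.   0.7] open 0.0 yaw off deg 0.45
```

View pics/s17d.png

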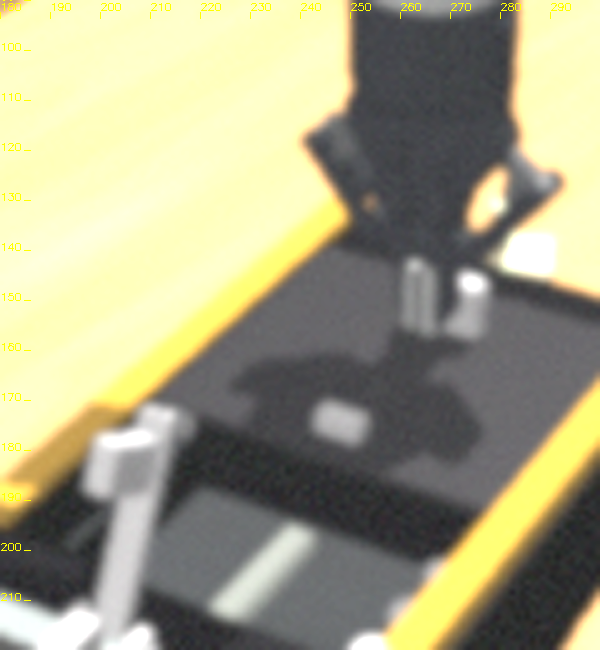

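The door is sliding with the pull, now at about (272,147), and the interior shows. Final gentle stretch next, feeling for the stop.

Emit:
{"name": "drive_tool", "arguments": {"commands": "1 0 0 -0.05 0;1 0 0 -0.1 0;1 0 0 -0.15 0;1 0 0 -0.2 0;1 0 0 -0.25 0;1 0 0 -0.25 0"}}

```text
t: 24.88
tool_pos: [0.5427, 0.1464, 0.0726]
tool_rot: [1.121, 1.263, -1.121]
contact_force: [0.8, -1.8, 0.0]
opening: -0.0001
```

Emit:
{"name": "drive_tool", "arguments": {"commands": "1 0 0 -0.04 0;1 0 0 -0.08 0;1 0 0 -0.12 0;1 0 0 -0.12 0"}}

```text
t: 25.22
tool_pos: [0.5421, 0.1513, 0.0726]
tool_rot: [1.121, 1.263, -1.121]
contact_force: [-0.4, -2.1, 0.4]
opening: 0.0001
```

```bash
python3 -c "
from h import *
st()"
```

```text
t 25.22 cab [ -1.9 129.8  72.6] F cab [-0.6 -2.1  0.4] open 0.0001 yaw off deg 0.39
```

Emit:
{"name": "drive_tool", "arguments": {"commands": "1 0 0 -0.03 0;1 0 0 -0.06 0;1 0 0 -0.08 0;1 0 0 -0.08 0"}}

```text
t: 25.55
tool_pos: [0.5418, 0.1543, 0.0726]
tool_rot: [1.121, 1.263, -1.121]
contact_force: [-0.3, -1.3, 0.1]
opening: 0.0003
```

Emit:
{"name": "drive_tool", "arguments": {"commands": "1 0 0 -0.03 0;1 0 0 -0.06 0;1 0 0 -0.08 0;1 0 0 -0.08 0"}}

```text
t: 25.88
tool_pos: [0.5414, 0.1575, 0.0726]
tool_rot: [1.121, 1.263, -1.121]
contact_force: [-0.7, -2.4, -1.0]
opening: 0.0001
```

Emit:
{"name": "drive_tool", "arguments": {"commands": "1 0 0 -0.03 0;1 0 0 -0.06 0;1 0 0 -0.06 0"}}

```text
t: 26.13
tool_pos: [0.5412, 0.1599, 0.0727]
tool_rot: [1.121, 1.263, -1.121]
contact_force: [0.9, -3.0, -1.2]
opening: 0.0001
```

Emit:
{"name": "drive_tool", "arguments": {"commands": "1 0 0 -0.03 0;1 0 0 -0.05 0;1 0 0 -0.05 0"}}

```text
t: 26.38
tool_pos: [0.5411, 0.1598, 0.0726]
tool_rot: [1.118, 1.26, -1.123]
contact_force: [0.2, -9.4, -0.9]
opening: -0.0002
```

```bash
python3 -c "
from h import *
st()"
```

```text
t 26.38 cab [ -1.9 138.3  72.6] F cab [-0.8 -9.4 -0.9] open -0.0002 yaw off deg 0.39
```

The door's stop is felt (9 N, no motion) at TCP y = 138, as expected for 125 mm of travel. Backing off, rising, and checking.

Emit:
{"name": "drive_tool", "arguments": {"commands": "1 0 0 0.2 0;1 0 0 0.5 0;1 0 0 0.5 0;1 -0.8 0 0.5 0;1 -1.6 0 0.5 0;1 -2.5 0 0.5 0;1 -3.2 0 0.5 0;1 -3.2 0 0.5 0"}}

```text
t: 27.05
tool_pos: [0.5475, 0.1426, 0.2095]
tool_rot: [1.129, 1.254, -1.111]
contact_force: [1.0, 0.7, 0.5]
opening: -0.0001
```

Emit:
{"name": "drive_tool", "arguments": {"commands": "1 0 -0.9 0 0;1 0 -1.8 0 0;1 0 -2.7 -0.2 0;1 0 -3.4 -0.5 0;1 0 -4 -0.7 0;1 0 -4 -0.7 0;1 0 -4 -0.7 0"}}

```text
t: 27.63
tool_pos: [0.3806, 0.1511, 0.2008]
tool_rot: [1.122, 1.263, -1.119]
contact_force: [0.7, 0.8, -0.4]
opening: 0.0
```

```bash
python3 -c "
from h import *
st()
pic('18')
crop('pics/scene18.png',135,100,335,300,3,'pics/s18c.png')
crop('pics/top18.png',130,120,370,260,3,'pics/t18c.png')"
```

```text
t 27.63 cab [-162.4  147.7  200.8] F cab [ 0.7  0.7 -0.4] open 0.0 yaw off deg 0.44
```

View pics/s18c.png

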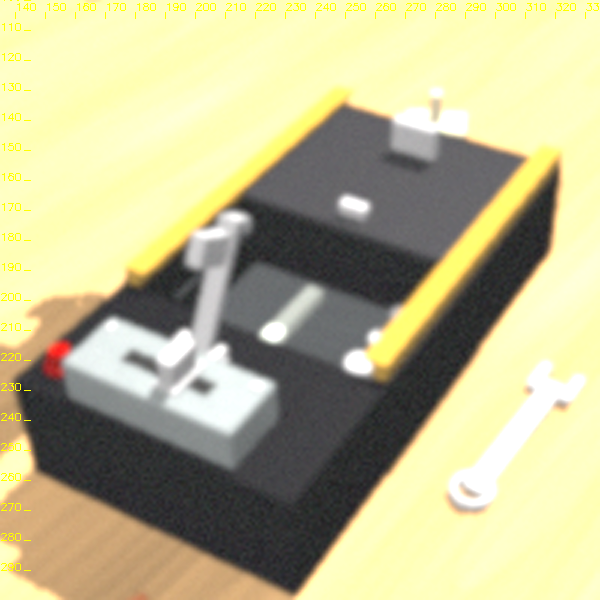

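View pics/t18c.png

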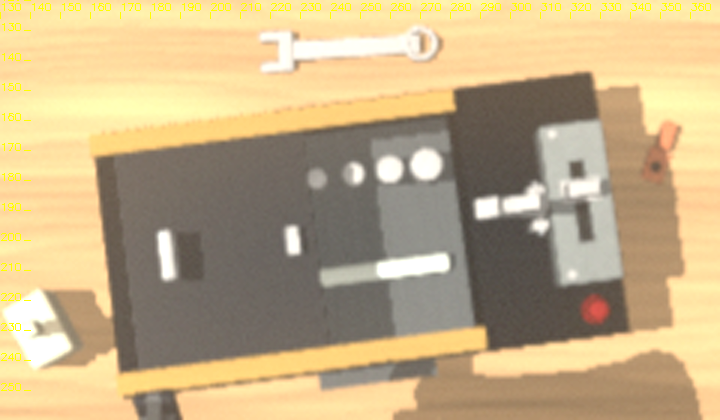

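The top view shows the door open (pull at about (186,204)), the latch up, the tab on its far side, and the bystanders where they were. One numeric check, then I hand in.

Run:
```python
from h import *
print("pull",tocab(atz("top",(185.5,204.5),.127)).round(1),"before",tocab(atz("top",(237.7,198.3),.127)).round(1))
print("latch end pred px at 60,66deg",[proj("scene",cab(0,-145+91*np.cos(a),112+91*np.sin(a))).round(1).tolist() for a in np.radians([50,60,66,74])],"seen ~(213,173)")
import numpy as np
a=cv2.imread('pics/top0.png');b=cv2.imread('pics/top18.png')
m=(cv2.absdiff(a,b).max(2)>40)
for n,(x0,y0,x1,y1) in dict(sensor=(125,210,160,248),lug=(344,155,362,185),cap=(318,214,340,234),spanner=(212,124,282,148)).items(): print(n,int(m[y0:y1,x0:x1].sum()))
ctrl.finish_job()
```

```text
pull [ -1.5 152.9 127. ] before [ -2.6  27.9 127. ]
latch end pred px at 60,66deg [[[215.9, 172.6]], [[211.8, 172.2]], [[209.1, 172.6]], [[205.2, 174.0]]] seen ~(213,173)
sensor 0
lug 0
cap 0
spanner 0
the job is handed in; nothing more can be done
```

The cabinet is open and the job is handed in, at about 28 s on the clock. The hand-in gave no verdict, so what follows rests on my own checks.

- **Tab:** I pushed it with the shut fingers in steps of about 1 mm. The push force rose from about 3 N to about 6 N as it met the buffer, and I backed off there.
- **Latch:** A test lift of about 6 mm stayed at a flat 4.5 N, so the tab no longer held it. I swung it up by its fin to about 66° (1.15 rad) by the gripper's path and let go. In the last picture the lever's end fits roughly 55–65°, which is above the 0.85 rad (49°) it needs.
- **Door:** I pushed it by the pull until I felt its stop at 9 N. The top camera shows the pull moved 125 mm.
- **Bystanders:** None of the four shows any change in the top image between start and end. The arm is clear of everything.

**TCP disagreement:** The fingertips stood about 37 mm higher than the reported TCP height implies. Camera depth showed it, and the fingers passed a reported height below the housing's top without touching. I worked from the measured tip height throughout.

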